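Lay out a plating station on the lab bench

TASK

Lay out the bench for plating: stand the stoppered flask in the middle of the stirrer's round plate and the amber bottle in the middle of the blue pad, set the red dish on the bench half-way between the stirrer and the pad, in line with their centres, and stack the yellow dish centrally on top of the red one. Keep everything upright, set things down gently without dropping them, and leave the tube rack and the tip box where they are.

Things in the scene. Friction and masses are not known exactly. Their poses are not given: they have to be found in the camera images.
- flask_center (a point): Conical glass flask with an orange stopper, 110 mm tall. The point is on its axis, half-way up (55 mm above its foot); z is up the axis. Cone 64 mm across at the foot, narrowing from 8 mm above the foot to the neck at 72 mm; straight neck 26 mm across from 72 to 92 mm above the foot, then the fixed stopper, 29 mm tapering to 27 mm, up to 110 mm. Pick it by neck and stopper (about 90 mm above the foot). About 120 g, loose, starts standing on the bench.
- bottle_center (a point): Amber glass bottle with black cap and white paper label, 46 mm across the body, 90 mm tall. The point is on its axis, half-way up (45 mm above its foot); z is up. The body is straight around that height. About 150 g, loose, starts standing on the bench.
- red_dish_center (a point): Flat round closed dish, red with a thin white band low on its side; 60 mm across, 20 mm tall, flat top and bottom. The point is its centre (10 mm above its underside); z is up. The upper 11 mm is 60 mm across, the lower 9 mm is 57 mm. About 40 g, loose, starts flat on the bench.
- yellow_dish_center (a point): Flat round closed dish, yellow with the same white band; otherwise the same as the red one: 60 mm across (lower 9 mm: 57 mm), 20 mm tall, flat top and bottom. The point is its centre (10 mm above its underside); z is up. About 40 g, loose, starts flat on the bench.
- stirrer: Magnetic stirrer, fixed: white housing 110 x 110 mm, 34 mm high, with a round steel plate 94 mm across whose centre is the housing's centre and whose top is 40 mm above the bench; small black knob on its front side, standing out 10 mm. Origin: centre of the underside, on the bench; z up, x away from the robot (roughly), y to the left. The pad's centre lies 300 mm from the stirrer's centre, along the stirrer's y axis, on either its left or its right.
- pad: Square blue bench pad, fixed flat on the bench, 90 x 90 mm and 3 mm thick, with a white ring 60 mm across drawn round its middle. Origin: centre of the underside, on the bench; z up.
- rack: Bystander, to be left alone: bare-metal test-tube rack 150 x 60 mm holding one row of four capped tubes, 118 mm tall with the tubes. Origin: centre of its underside; x along its length.
- tip_box: Bystander, to be left alone: grey box with a white lid, 122 x 82 mm, 67 mm tall. Origin: centre of its underside; x along its length.
Things that resemble listed ones, but are neither listed nor needed, are in the scene too. Of the things that look like the pad, take the one that is farthest from the robot's base at the start. Leave any purple look-alike of the part that bears bottle_center alone.

How it is judged (in metres and radians):
At the end, for the whole second after the job is handed in: Flask and bottle stand within 15 mm of the centres of plate and pad; red dish on the bench, within 15 mm of their centre line and at most 165 mm from each centre; yellow dish on the red one, centres within 12 mm; all upright within 0.12 rad, released, at rest (horizontal distance between flask_center and stirrer below 0.015 m and height (world z) of flask_center between 0.088 and 0.102 m and horizontal distance between bottle_center and pad below 0.015 m and height (world z) of bottle_center between 0.042 and 0.054 m and x of red_dish_center in the frame of stirrer between -0.015 and 0.015 m and horizontal distance between red_dish_center and stirrer below 0.165 m and horizontal distance between red_dish_center and pad below 0.165 m and height (world z) of red_dish_center below 0.014 m and horizontal distance between yellow_dish_center and red_dish_center below 0.012 m and height (world z) of yellow_dish_center between 0.026 and 0.034 m and angle between each of flask_center, bottle_center, red_dish_center, yellow_dish_center's own z axis and vertical below 0.12 rad and linear speed of each of flask, bottle, red_dish, yellow_dish below 0.02 m/s and angular speed of each of flask, bottle, red_dish, yellow_dish below 0.2 rad/s); the robot touches nothing.
It fails at once if the flask, the bottle or a dish is tipped by more than about 45 degrees (angle between any of flask_center, bottle_center, red_dish_center, yellow_dish_center's own z axis and vertical above 0.8 rad).
It fails at once if the flask, the bottle or a dish is dropped (falls freely by more than about 25 mm) ((linear speed of flask above 0.7 m/s and contact force between flask and the fingers below 0.05 N) or (linear speed of bottle above 0.7 m/s and contact force between bottle and the fingers below 0.05 N) or (linear speed of red_dish above 0.7 m/s and contact force between red_dish and the fingers below 0.05 N) or (linear speed of yellow_dish above 0.7 m/s and contact force between yellow_dish and the fingers below 0.05 N)).
It fails at once if the tube rack or the tip box is shifted by more than 20 mm (distance of any of rack, tip_box from where it was at the start of the episode above 0.02 m).
It also fails if it takes over 99 s, if anything falls off the work surface, if the arm or the gripper's body presses on something with over 40 N, if the wrist force passes 120 N, or if a joint passes its speed limit or range.

ROBOT

A 6-joint arm with a two-finger parallel gripper is mounted at the origin on the work surface. World frame = base frame: x ahead of the robot, y to its left, z up, the work surface at z = 0. Lengths are in mm, angles in rad, forces in N, time in s.
With the tool pointing down it reaches from about 400 to 925 mm from the base axis. Payload 12.5 kg.
Tool frame: the origin (TCP) lies on the centre line of the jaws, within the pads' length; the fingertips stand 19 mm ahead of it and the grasp point (between the pads) is the TCP; y points along the fingers, x is the direction in which the jaws open and shut, and the axes are right-handed (so a half turn about y gives the same grasp; the last joint's range is limited). The gripper opens to 95 mm and grips with 3 to 60 N. Pads are 20 mm wide; open, the fingers measure 119 mm over their backs; the gripper's body (75 mm by 180 mm) begins 59 mm behind the grasp point.
Start: joints at [-1.252, 0.491, 1.559, -0, 1.092, -0.106], TCP at [257.611, -569.46, 204.361] pointing down, gripper open.
Joint ranges: [-3.1, 3.1], [-0.84, 2.19], [0.05, 2.79], [-1.13, 4.28], [0.06, 2.93], [-2.69, 2.69]. Speed limits (rad/s): [2.22, 2.22, 2.79, 3.14, 3.14, 3.14].

INTERFACE

Orientations are given as [roll, pitch, yaw] about the fixed x, y, z axes, in that order (R = Rz(yaw) Ry(pitch) Rx(roll)).
In Python, from cell import env gives the robot as it stands. The module is installed in compiled form; this text tells all that it offers.
- The arm moves only by the tool move_arm, never from a script. Its argument "rows" is a list of rows, each an object of numbers: "tx", "ty", "tz": the shift along the tool's x, y, z in cm; "rx", "ry", "rz": the turn, a rotation vector about the tool's x, y, z in rad; "grip": the opening in per cent of the stroke, from 0 (shut) to 100 (fully open). In form: [{"tx": .., "ty": .., "tz": .., "rx": .., "ry": .., "rz": .., "grip": ..}, ...]. A call has 1 to 10 rows; each row shifts and turns the commanded pose from where the row before left it, along the tool's axes as they then stand; what a row does not reach is not made up. A row lasts 1/12 s, in which the tool goes at most 41.7 mm and 7.16 degrees, less where a joint would pass 70% of its speed; a pose out of reach is approached as far as the arm can. A call is refused whole if a number of a shift passes 4.17 or a number of a turn 0.125, either way. A call with a gripper value outside its range is refused whole. The fingers move at their own pace and stop on an object; the grip force is fixed at half the most. Time passes only in rows, so rows that do not move let the fingers close. It gives the time, the measured TCP pose, the force and the opening at its end, in the units of the state.
- env.state(): the state, without advancing time (a new reading comes with each control period).
- env.read_camera(name): name is "scene" or "top" or "wrist"; returns (picture, depth): 420x560x3 uint8, blue, green, red; 420x560 float32, mm along the optical axis (not along the pixel's ray), 0 where there is no reading.
- env.calibration(name): a dict with "vertical_fov" (degrees; the focal length in pixels is half the picture's height over the tangent of half this angle, whatever the lens; pixels are square), "cx", "cy" (the principal point, pixels), "eye" and "rotation" of the camera in the world. Camera axes: x right, y up, looking along -z (the intrinsics and any distortion apply to the point x, -y, -z); pixel columns grow to the right and rows downward; lengths in mm; the calibration is good to about 2 mm. A picture is of the moment at which its call begins: read the wrist's pose just before it. calibration takes no time and is no camera call; for the wrist camera it gives the pose at the moment of the call.
- env.job_done(): hands the job in, once; it reports no verdict.
The state is a dict: "t": time; "joints": joint angles; "qvel": joint speeds; "tau": joint torques, N m; "eef_pos": TCP position; "tcp_rot": TCP orientation; "ft_force": force on the tool from outside, world axes, zero at the start; "moment": the same for the moment, N m; "opening": opening from 0.0 (shut) to 1.0 (fully open).
Only numpy, scipy, OpenCV 4.12 (cv2) and the standard library are available. Lean on these libraries where they do the work, as an engineer would, in place of code of your own. Each camera call takes 0.05 s, during which the arm holds its last target.

## Working session

There is one attempt and no reset: what is moved stays moved. The work goes in short steps, Python scripts to look and compute and a tool call to move; the robot and the scene stay as the last step left them, time stands still between calls to the robot, and variables do not carry over. Pictures are saved under pics/ and viewed, and the job is handed in when it is done.

Besides the shell and the picture viewer there is one more tool, called in YAML: its name, and indented under it one key for each argument. move_arm: Moves the arm, as the interface text tells. Its arguments: {"type":"object","properties":{"rows":{"type":"array"}},"required":["rows"]}

```bash
mkdir -p pics; python3 - <<'E'
from cell import env
import cv2
s=env.state(); print(s)
for n in ("scene","top","wrist"):
    print(n,env.calibration(n))
    p,d=env.read_camera(n); cv2.imwrite(f"pics/{n}0.png",p)
    import numpy as np; np.save(f"pics/{n}0.npy",d)
E
```

```text
{'t': 0.0, 'joints': array([-1.25158236e+00,  4.91553469e-01,  1.55946350e+00, -1.83902953e-05,
        1.09167346e+00, -1.05589524e-01]), 'qvel': array([ 0.0003106 , -0.00052352,  0.00162319,  0.0016503 ,  0.00041351,
        0.00013835]), 'tau': array([-8.84564452e-04, -6.12637854e+01, -2.58182126e+01,  6.92441105e-02,
        4.80860390e-02, -8.51764389e-05]), 'eef_pos': array([ 257.5303502 , -569.19555197,  203.76069586]), 'tcp_rot': array([-1.57069685e+00,  1.09337399e-03, -1.14598430e+00]), 'ft_force': array([ 0.88957124, -0.41408642, -0.39427097]), 'moment': array([ 0.07500596, -0.01120112,  0.01017988]), 'opening': 1.000788123546155}
scene {'vertical_fov': 45.67112508615536, 'cx': 277.7872261540851, 'cy': 209.22869890687562, 'eye': array([1531.39809377,  485.44784604,  925.14263869]), 'rotation': array([9.35936760e-01, 4.08101538e-04, 2.02691816e+00])}
top {'vertical_fov': 49.554147795337975, 'cx': 285.46059395666344, 'cy': 201.77543232043237, 'eye': array([ 307.59100485,   -6.98190837, 1312.47570031]), 'rotation': array([ 0.14802635, -0.01938223, -1.56572788])}
wrist {'vertical_fov': 63.30863554910586, 'cx': 275.8352880671085, 'cy': 209.84380520072634, 'eye': array([ 325.62346296, -538.83330176,  384.38105942]), 'rotation': array([-2.68941022e-01, -8.85586810e-05, -1.14701346e+00])}
```

View pics/scene0.png

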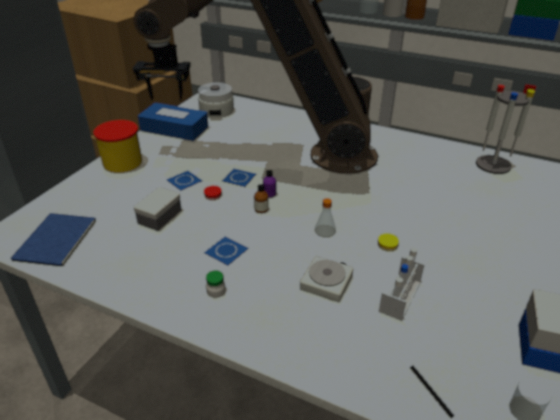

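View pics/top0.png

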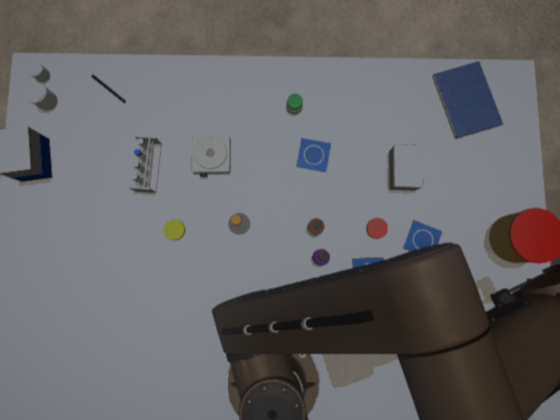

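View pics/wrist0.png

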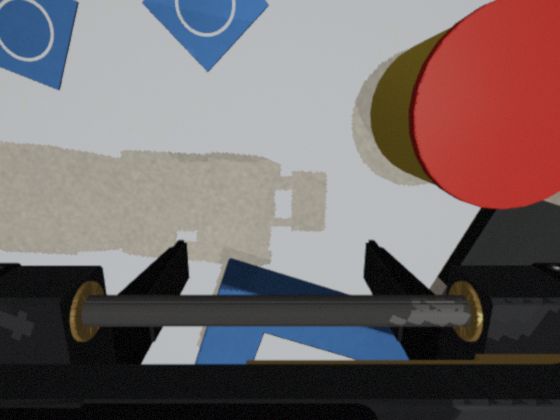

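The top view shows the far pad at (314,154), the stirrer (211,154), flask (238,222), amber bottle (316,227), red dish (377,228), yellow dish (174,230), rack (146,165) and tip box (406,166). The purple look-alike is at (321,257).

```bash
cat > h.py <<'E'
import numpy as np, cv2
from scipy.spatial.transform import Rotation as Ro
def rays(cal,uv):
    f=210/np.tan(np.radians(cal["vertical_fov"]/2))
    uv=np.atleast_2d(uv).astype(float)
    d=np.c_[(uv[:,0]-cal["cx"])/f,-(uv[:,1]-cal["cy"])/f,-np.ones(len(uv))]
    return d@Ro.from_euler("xyz",cal["rotation"]).as_matrix().T
def onplane(cal,uv,z):
    d=rays(cal,uv); e=cal["eye"]; return e+d*((z-e[2])/d[:,2])[:,None]
def withdepth(cal,uv,dep):
    return cal["eye"]+rays(cal,uv)*np.atleast_1d(dep)[:,None]
def project(cal,P):
    f=210/np.tan(np.radians(cal["vertical_fov"]/2))
    c=(np.atleast_2d(P)-cal["eye"])@Ro.from_euler("xyz",cal["rotation"]).as_matrix()
    return np.c_[cal["cx"]+f*c[:,0]/-c[:,2],cal["cy"]-f*c[:,1]/-c[:,2]]
def hsvmask(p,lo,hi):
    return cv2.inRange(cv2.cvtColor(p,cv2.COLOR_BGR2HSV),np.array(lo),np.array(hi))
E
python3 - <<'E'
from cell import env
from h import *
np.set_printoptions(precision=1,suppress=True)
for n,pts in (("top",[(314,154),(211,154),(238,218),(316,227),(377,228),(174,230),(260,60),(60,300),(530,80),(345,200),(250,300)]),("scene",[(226,250),(327,272),(326,202),(388,241),(213,192),(261,190),(150,290),(400,200),(300,220),(480,300)])):
    c=env.calibration(n); d=np.load(f"pics/{n}0.npy")
    for u in pts: print(n,u,withdepth(c,[u],d[u[1],u[0]])[0],d[u[1],u[0]])
p=cv2.imread("pics/top0.png"); cv2.imwrite("pics/topz.png",cv2.resize(p[90:290,120:450],None,fx=2.4,fy=2.4,interpolation=cv2.INTER_CUBIC))
p=cv2.imread("pics/scene0.png"); cv2.imwrite("pics/scenez.png",cv2.resize(p[160:320,130:440],None,fx=2.5,fy=2.5,interpolation=cv2.INTER_CUBIC))
E
```

```text
top (314, 154) [ 646.  -114.9    5.5] 1344.333
top (211, 154) [632.9 182.6  44.9] 1298.0399
top (238, 218) [442.5  96.3 110.3] 1206.7949
top (316, 227) [ 421.7 -112.4   91.5] 1226.2058
top (377, 228) [ 427.  -293.9   16.9] 1304.1187
top (174, 230) [417.1 284.3  20.1] 1288.7599
top (260, 60) [941.6  48.7  -1.5] 1391.9163
top (60, 300) [220.3 598.8  -0.5] 1274.3525
top (530, 80) [ 307.6   -7.  1312.5] 0.0
top (345, 200) [ 509.3 -204.9    4.9] 1326.4503
top (250, 300) [248.8  44.2 407.3] 885.4922
scene (226, 250) [ 645.9 -111.1    4.1] 1397.9009
scene (327, 272) [641.9 188.5  41.6] 1272.2682
scene (326, 202) [443.8 103.  107.1] 1406.8958
scene (388, 241) [422.7 288.2  16.3] 1410.3091
scene (213, 192) [ 433.  -286.3   17.4] 1606.0887
scene (261, 190) [ 436.7 -108.4   80.6] 1502.8063
scene (150, 290) [ 860.9 -209.4   -1.2] 1280.5472
scene (400, 200) [184.4 261.6  -1.6] 1602.6007
scene (300, 220) [421.4  15.8  -2. ] 1518.7072
scene (480, 300) [521.4 556.6  -3.7] 1255.6161
```

View pics/topz.png

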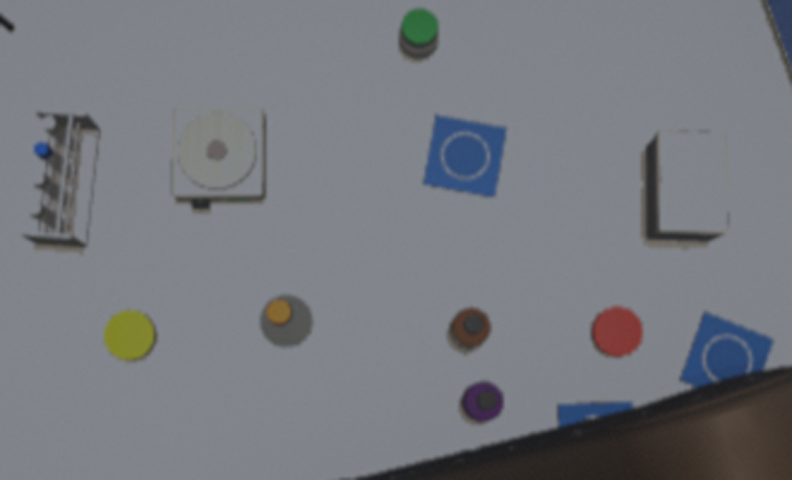

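View pics/scenez.png

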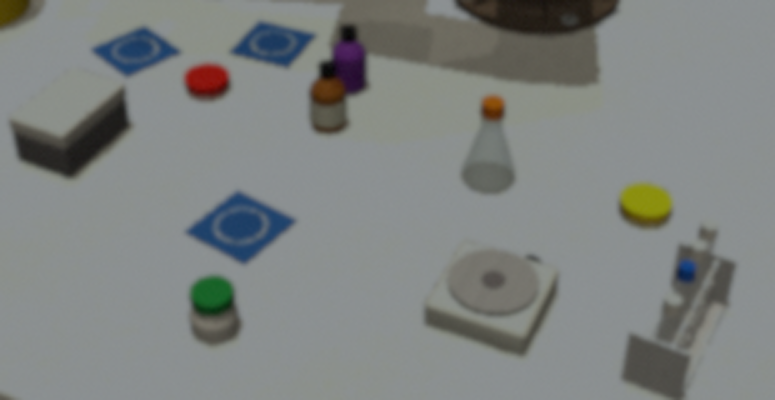

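```bash
cat > det.py <<'E'
from h import *
def comps(m,amin=30):
    n,l,st,ce=cv2.connectedComponentsWithStats(m); 
    return [(st[i,4],ce[i],(l==i)) for i in range(1,n) if st[i,4]>=amin]
RNG={"yellow":((22,120,80),(34,255,255)),"red":((0,140,80),(5,255,255)),"blue":((100,100,60),(125,255,255)),"orange":((8,140,100),(20,255,255)),"brown":((0,60,20),(14,255,140)),"purple":((130,60,20),(160,255,255))}
E
python3 - <<'E'
from cell import env
from det import *
np.set_printoptions(precision=1,suppress=True)
for n in("top","scene"):
    c=env.calibration(n); p=cv2.imread(f"pics/{n}0.png"); 
    for k,r in RNG.items():
        z={"yellow":20,"red":20,"blue":3,"orange":110,"brown":60,"purple":60}[k]
        for a,ce,m in comps(hsvmask(p,*r)):
            if a<4000 and k!='brown' or (k=='brown' and a<700): 
                cn,_=cv2.findContours(m.astype(np.uint8),0,2); cn=max(cn,key=len)
                w=onplane(c,cn[:,0,:],z); (x,y),rad=cv2.minEnclosingCircle(w[:,:2].astype(np.float32))
                print(n,k,a,ce,"centroid",onplane(c,[ce],z)[0][:2],"circ",x,y,rad, "box" ,cv2.minAreaRect(w[:,:2].astype(np.float32)) if k=='blue' else '')
E
```

```text
top yellow 317 [173.6 229.3] centroid [419.1 285.7] circ 418.78436279296875 285.6759948730469 28.554515838623047 box 
top red 2242 [536.1 235.1] centroid [ 409.4 -751.7] circ 409.714599609375 -755.1753540039062 79.98897552490234 box 
top red 271 [376.7 228. ] centroid [ 426.9 -292.5] circ 426.3548583984375 -292.6377258300781 26.756973266601562 box 
top blue 3027 [468.   99.2] centroid [ 822.4 -584.3] circ 822.8828125 -583.07568359375 122.62895965576172 box ((823.9568481445312, -583.85302734375), (205.31210327148438, 144.1521453857422), 17.1096134185791)
top blue 750 [313.3 154.7] centroid [ 644.6 -113.1] circ 643.7911376953125 -113.87835693359375 59.62491989135742 box ((644.8800048828125, -113.16485595703125), (87.65777587890625, 86.99030303955078), 79.71512603759766)
top blue 30 [137.1 151.9] centroid [647.7 405.6] circ 647.1893310546875 405.9822692871094 9.3978910446167 box ((648.2307739257812, 405.2155456542969), (17.16452407836914, 14.473949432373047), 47.79600524902344)
top blue 395 [420.5 235. ] centroid [ 409. -423.] circ 395.5561218261719 -427.9833679199219 59.55119323730469 
[... 4087 characters left out ...]
wn 53 [324.2 153.4] centroid [115.  -31.5] circ 114.43596649169922 -33.92768096923828 74.10382843017578 box 
scene brown 48 [336.5 159.8] centroid [136.7  21.9] circ 134.1138458251953 13.3114595413208 40.29887771606445 box 
scene brown 213 [212.3 191.6] centroid [ 483.7 -253.1] circ 482.5869140625 -251.38246154785156 37.80720901489258 box 
scene brown 81 [260.8 195.1] centroid [ 434.7 -110.6] circ 436.60101318359375 -110.47966003417969 30.053516387939453 box 
scene brown 53 [326.8 203.6] centroid [387.6  86.2] circ 383.5218811035156 83.20179748535156 23.882755279541016 box 
scene purple 221 [269.4 185. ] centroid [ 373.9 -112.1] circ 374.66082763671875 -111.63288879394531 59.872802734375 box
```

move_arm:
  rows:
    - {"ty": -3.15, "ry": 0.1062}
    - {"ty": -3.15, "ry": 0.1062}
    - {"ty": -3.15, "ry": 0.1062}
    - {"ty": -3.15, "ry": 0.1062}
    - {"tx": -3.56, "tz": 1.89}
    - {"tx": -3.56, "tz": 1.89}
    - {"tx": -3.56, "tz": 1.89}
    - {"tx": -3.56, "tz": 1.89}
    - {"tx": -3.56, "tz": 1.89}
    - {"tx": -3.56, "tz": 1.89}

```text
validation failed for argument at $.ro...
```

move_arm:
  rows:
    - {"tx": -3.56, "tz": 1.89}
    - {"tx": -3.56, "tz": 1.89}
    - {"tx": -3.56, "tz": 1.89}
    - {"tx": -3.56, "tz": 1.89}
    - {"tx": -3.56, "tz": 1.89}
    - {"tx": -3.56, "tz": 1.89}
    - {"tx": -3.56, "tz": 1.89}
    - {"tx": -3.56, "tz": 1.89}
    - {"tx": -3.56, "tz": 1.89}
    - {"tx": -3.56, "tz": 1.89}

```text
validation failed for argument at $.ro...
```

move_arm:
  rows:
    - {"tx": 0}
    - {"tx": 0}
    - {"tx": 0}

```text
validation failed for argument at $.ro...
```

```bash
python3 - <<'E'
from cell import env
import cv2,numpy as np,pickle
s=env.state(); print(s["eef_pos"],s["tcp_rot"],s["joints"],s["qvel"])
for n in ("wrist","scene","top"):
    c=env.calibration(n); p,d=env.read_camera(n); cv2.imwrite(f"pics/{n}1.png",p); np.save(f"pics/{n}1.npy",d); pickle.dump(c,open(f"pics/{n}1.pkl","wb"))
    print(c["eye"])
E
```

```text
[ 257.53871643 -569.27216659  203.91446815] [-1.57071120e+00  8.18266573e-04 -1.14600378e+00] [-1.25161496e+00  4.91401887e-01  1.55929048e+00 -1.80374924e-06
  1.09172297e+00 -1.05610317e-01] [-1.65992977e-03 -8.05820024e-06 -1.18261992e-03  3.45618118e-04
 -2.09553533e-04  4.19645436e-04]
[ 325.62750828 -538.84529635  384.46065296]
[1531.39809377  485.44784604  925.14263869]
[ 307.59100485   -6.98190837 1312.47570031]
```

View pics/wrist1.png

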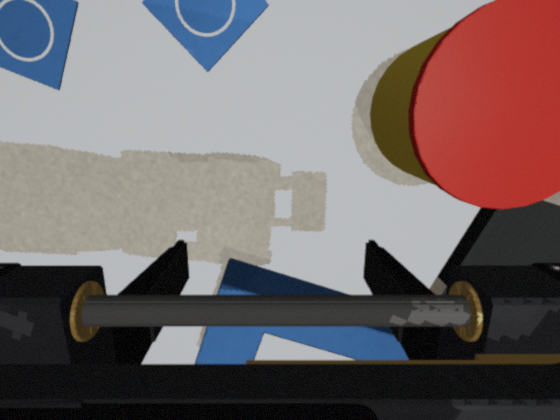

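All moves were refused, so the arm hasn't moved and the view is unchanged. The rows probably need all seven numbers.

move_arm:
  rows:
    - {"tx": 0, "ty": -3.15, "tz": 0, "rx": 0, "ry": 0.1062, "rz": 0, "grip": 100}
    - {"tx": 0, "ty": -3.15, "tz": 0, "rx": 0, "ry": 0.1062, "rz": 0, "grip": 100}
    - {"tx": 0, "ty": -3.15, "tz": 0, "rx": 0, "ry": 0.1062, "rz": 0, "grip": 100}
    - {"tx": 0, "ty": -3.15, "tz": 0, "rx": 0, "ry": 0.1062, "rz": 0, "grip": 100}

```text
t: 0.63
eef_pos: [257.5, -569.2, 331.8]
tcp_rot: [-1.571, 0.0, -1.576]
ft_force: [-0.5, -0.5, 0.2]
opening: 0.998
```

move_arm:
  rows:
    - {"tx": -3.56, "ty": 0, "tz": 1.89, "rx": 0, "ry": 0, "rz": 0, "grip": 100}
    - {"tx": -3.56, "ty": 0, "tz": 1.89, "rx": 0, "ry": 0, "rz": 0, "grip": 100}
    - {"tx": -3.56, "ty": 0, "tz": 1.89, "rx": 0, "ry": 0, "rz": 0, "grip": 100}
    - {"tx": -3.56, "ty": 0, "tz": 1.89, "rx": 0, "ry": 0, "rz": 0, "grip": 100}
    - {"tx": -3.56, "ty": 0, "tz": 1.89, "rx": 0, "ry": 0, "rz": 0, "grip": 100}
    - {"tx": -3.56, "ty": 0, "tz": 1.89, "rx": 0, "ry": 0, "rz": 0, "grip": 100}
    - {"tx": -3.56, "ty": 0, "tz": 1.89, "rx": 0, "ry": 0, "rz": 0, "grip": 100}
    - {"tx": -3.56, "ty": 0, "tz": 1.89, "rx": 0, "ry": 0, "rz": 0, "grip": 100}

```text
t: 1.3
eef_pos: [409.2, -282.8, 330.5]
tcp_rot: [-1.571, -0.0, -1.571]
ft_force: [0.9, -0.1, 0.3]
opening: 1.001
```

move_arm:
  rows:
    - {"tx": -3.56, "ty": 0, "tz": 1.89, "rx": 0, "ry": 0, "rz": 0, "grip": 100}
    - {"tx": -3.56, "ty": 0, "tz": 1.89, "rx": 0, "ry": 0, "rz": 0, "grip": 100}
    - {"tx": -3.56, "ty": 0, "tz": 1.89, "rx": 0, "ry": 0, "rz": 0, "grip": 100}
    - {"tx": -3.56, "ty": 0, "tz": 1.89, "rx": 0, "ry": 0, "rz": 0, "grip": 100}
    - {"tx": -3.56, "ty": 0, "tz": 1.89, "rx": 0, "ry": 0, "rz": 0, "grip": 100}
    - {"tx": -3.56, "ty": 0, "tz": 1.89, "rx": 0, "ry": 0, "rz": 0, "grip": 100}
    - {"tx": -3.56, "ty": 0, "tz": 1.89, "rx": 0, "ry": 0, "rz": 0, "grip": 100}
    - {"tx": -3.56, "ty": 0, "tz": 1.89, "rx": 0, "ry": 0, "rz": 0, "grip": 100}
    - {"tx": 0, "ty": 0, "tz": 0, "rx": 0, "ry": 0, "rz": 0, "grip": 100}
    - {"tx": 0, "ty": 0, "tz": 0, "rx": 0, "ry": 0, "rz": 0, "grip": 100}

```text
t: 2.13
eef_pos: [560.4, 1.9, 329.8]
tcp_rot: [-1.571, -0.0, -1.567]
ft_force: [0.4, 0.1, -0.2]
opening: 1.003
```

```bash
cat > snap.py <<'E'
from cell import env
import cv2,numpy as np,pickle,sys
def snap(tag,names=("wrist",)):
    s=env.state(); print(s["t"],s["eef_pos"],s["tcp_rot"],s["ft_force"],s["opening"],np.abs(s["qvel"]).max())
    for n in names:
        c=env.calibration(n); p,d=env.read_camera(n); cv2.imwrite(f"pics/{n}{tag}.png",p); np.save(f"pics/{n}{tag}.npy",d); pickle.dump(c,open(f"pics/{n}{tag}.pkl","wb"))
if __name__=="__main__": snap(sys.argv[1],sys.argv[2:] or ("wrist",))
E
python3 snap.py 2 wrist top scene
```

```text
2.1333 [560.35087182   1.88868935 329.83350503] [-1.57149650e+00 -7.50672770e-05 -1.56739597e+00] [ 0.35331574  0.05696332 -0.24134705] 1.0030137928910976 0.0532384271439529
```

View pics/wrist2.png

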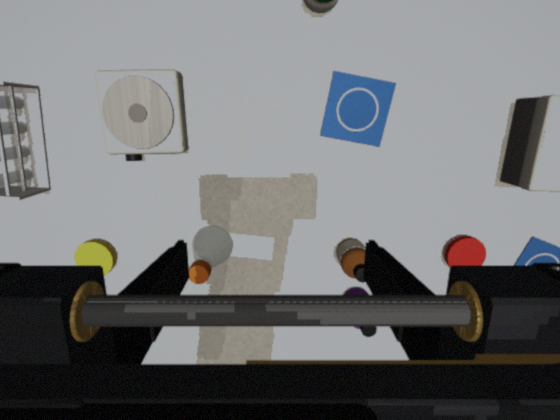

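Everything needed is visible from the wrist: plate (138,113), pad (358,109), yellow dish (95,258), red dish (466,254), flask foot (212,245), stopper (200,272), bottle (352,258).

```bash
python3 - <<'E'
from det import *
import pickle
np.set_printoptions(precision=1,suppress=True)
for n in("wrist","top","scene"):
    c=pickle.load(open(f"pics/{n}2.pkl","rb")); p=cv2.imread(f"pics/{n}2.png")
    for k in("yellow","red","blue","orange"):
        z={"yellow":20,"red":20,"blue":3,"orange":110}[k]
        for a,ce,m in comps(hsvmask(p,*RNG[k])):
            cn,_=cv2.findContours(m.astype(np.uint8),0,2); cn=max(cn,key=len)
            w=onplane(c,cn[:,0,:],z)[:,:2].astype(np.float32); r=cv2.minAreaRect(w)
            if -400<r[0][1]<450 and 250<r[0][0]<750: print(n,k,a,ce,np.array(r[0]),np.array(r[1]),r[2], onplane(c,[ce],z)[0][:2])
p=cv2.imread("pics/wrist2.png"); c=pickle.load(open("pics/wrist2.pkl","rb"))
g=cv2.cvtColor(p,6); d=np.load("pics/wrist2.npy")
print("hough",cv2.HoughCircles(g[60:170,80:200],cv2.HOUGH_GRADIENT,1,200,param1=80,param2=15,minRadius=28,maxRadius=42))
for u in [(138,113),(358,109)]: print(onplane(c,[u],40 if u[0]<200 else 3), onplane(c,[u],0))
# depth maps: cloud points z 36..60 near stirrer
v,u=np.mgrid[0:230,0:560]; P=withdepth(c,np.c_[u.ravel(),v.ravel()],d[:230].ravel())
m=(P[:,2]>37.5)&(P[:,2]<50)&(abs(P[:,0]-633)<80)&(abs(P[:,1]-183)<80); q=P[m]
print("plate",m.sum(),cv2.minEnclosingCircle(q[:,:2].astype(np.float32)),q.mean(0))
m=(P[:,2]>25)&(P[:,2]<50)&(abs(P[:,0]-633)<80)&(abs(P[:,1]-183)<80); q=P[m]
print("housing",cv2.minAreaRect(q[:,:2].astype(np.float32)),q.mean(0))
for k,x in (("wrist",(150,5)),("wrist",(270,120)),("wrist",(400,200))): print(withdepth(c,[x],d[x[1],x[0]]))
cv2.imwrite("pics/w2z.png",cv2.resize(p[50:290,60:500],(800,436),interpolation=2))
E
```

```text
wrist yellow 898 [ 94.8 255.1] [426.2 280.8] [59.3 53.6] 68.34733581542969 [426.4 281.5]
wrist red 920 [466.1 252.6] [ 433.9 -293.6] [47.9 58.7] 2.2016189098358154 [ 431.7 -293.4]
wrist blue 2477 [356.8 108. ] [ 644.1 -114.3] [88.5 88.3] 79.75935363769531 [ 646.1 -114.1]
wrist blue 1101 [357.1 109.2] [ 643.7 -114.6] [50.7 51.8] 0.13693197071552277 [ 644.5 -114.6]
wrist orange 237 [353.6 260.3] [457.9 -98.3] [18.9 29.9] 44.00617980957031 [458.3 -97.8]
wrist orange 277 [197.8 273.9] [439.3 101.1] [23.2 24.2] 87.05567169189453 [439.  101.4]
wrist orange 38 [ 77.  295.3] [408.4 260.6] [ 5. 17.] 55.331607818603516 [408.  261.4]
wrist orange 33 [477.  305.4] [ 395.4 -264.8] [19.1  4.5] 22.43490982055664 [ 394.1 -265.1]
wrist orange 31 [ 72.6 327.9] [358.8 274.9] [ 3.4 18.7] 87.33146667480469 [359.  274.7]
wrist orange 47 [478.5 327.7] [ 360.5 -272.5] [17.  6.] 1.9761658906936646 [ 360.3 -272.5]
top yellow 317 [173.6 229.3] [418.7 285.8] [54.3 53.6] 2.1849684715270996 [419.1 285.7]
top red 215 [378.  227.6] [ 428.2 -295.7] [49.7 45.4] 11.331205368041992 [ 428. -296.]
top blue 353 [320.2 158
[... 386 characters left out ...]
1328125 [ 435.2 -287.1]
scene blue 298 [238.9 177.2] [ 300.  -267.1] [81.  81.9] 2.3787851333618164 [ 300.6 -266.6]
scene blue 532 [225.8 250.3] [ 645.4 -112. ] [84.1 84.3] 79.8111343383789 [ 646.2 -111.7]
scene blue 51 [404.2 267.8] [496.8 355.4] [33.  15.8] 14.350899696350098 [496.6 355.8]
hough [[[60.5 55.5 33.6]]]
[[638.3 184.5  40. ]] [[638.6 200.    0. ]]
[[ 644.8 -115.9    3. ]] [[ 644.8 -116.6    0. ]]
plate 4033 ((639.1701049804688, 185.6639404296875), 47.12480926513672) [640.  185.5  40. ]
housing ((634.3788452148438, 184.8358154296875), (119.66533660888672, 109.21044921875), 1.025224208831787) [640.  182.4  37.1]
[[777.1 169.5  -0. ]]
[[629.3   9.9   1. ]]
[[ 510.8 -189.7    1.7]]
```

View pics/w2z.png

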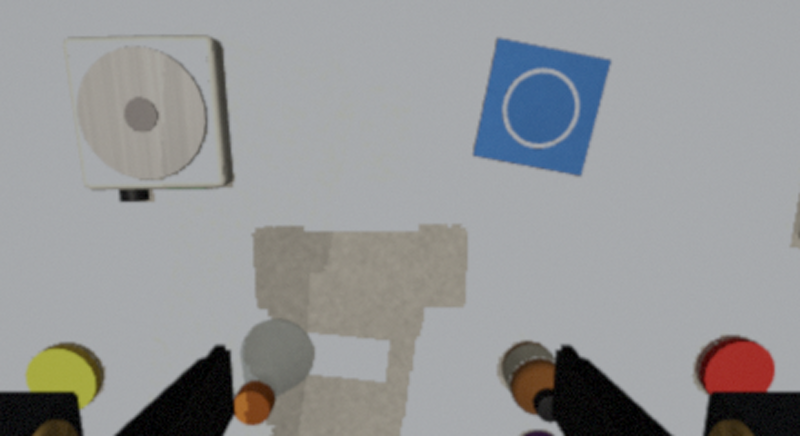

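move_arm:
  rows:
    - {"tx": 3.69, "ty": 0.5, "tz": -1.63, "rx": 0, "ry": 0, "rz": 0, "grip": 100}
    - {"tx": 3.69, "ty": 0.5, "tz": -1.63, "rx": 0, "ry": 0, "rz": 0, "grip": 100}
    - {"tx": 3.69, "ty": 0.5, "tz": -1.63, "rx": 0, "ry": 0, "rz": 0, "grip": 100}
    - {"tx": 3.69, "ty": 0.5, "tz": -1.63, "rx": 0, "ry": 0, "rz": 0, "grip": 100}
    - {"tx": 3.69, "ty": 0.5, "tz": -1.63, "rx": 0, "ry": 0, "rz": 0, "grip": 100}
    - {"tx": 3.69, "ty": 0.5, "tz": -1.63, "rx": 0, "ry": 0, "rz": 0, "grip": 100}
    - {"tx": 3.69, "ty": 0.5, "tz": -1.63, "rx": 0, "ry": 0, "rz": 0, "grip": 100}
    - {"tx": 3.69, "ty": 0.5, "tz": -1.63, "rx": 0, "ry": 0, "rz": 0, "grip": 100}
    - {"tx": 0, "ty": 3.5, "tz": 0, "rx": 0, "ry": 0, "rz": 0, "grip": 100}
    - {"tx": 0, "ty": 3.5, "tz": 0, "rx": 0, "ry": 0, "rz": 0, "grip": 100}

```text
t: 3.12
eef_pos: [427.8, -298.5, 220.7]
tcp_rot: [-1.568, -0.003, -1.577]
ft_force: [0.2, -0.0, -0.5]
opening: 0.998
```

move_arm:
  rows:
    - {"tx": 0, "ty": 3.5, "tz": 0, "rx": 0, "ry": 0, "rz": 0, "grip": 100}
    - {"tx": 0, "ty": 3.5, "tz": 0, "rx": 0, "ry": 0, "rz": 0, "grip": 100}
    - {"tx": 0, "ty": 0, "tz": 0, "rx": 0, "ry": 0, "rz": 0, "grip": 100}

```text
t: 3.37
eef_pos: [426.4, -294.4, 145.6]
tcp_rot: [-1.577, 0.005, -1.573]
ft_force: [-0.1, 0.4, -1.5]
opening: 1.002
```

```bash
python3 snap.py 3 wrist top
```

```text
3.3667 [ 426.44206308 -294.36595834  145.58887439] [-1.57720587  0.00549765 -1.5732938 ] [-0.14239162  0.42239078 -1.45591448] 1.0024141329898746 0.15528413192687054
```

View pics/wrist3.png

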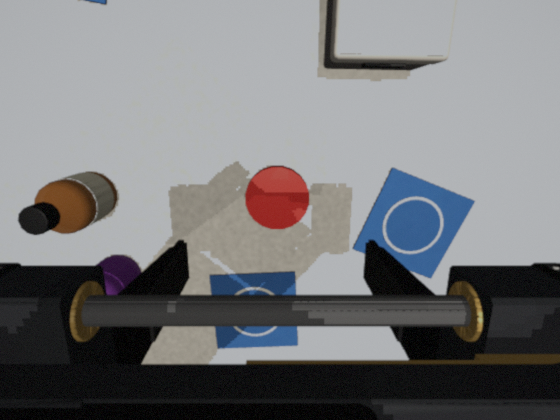

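The wrist sees the red dish whole at (277,197), between the fingers, and the bottle foot at about (100,195).

```bash
cat > circ.py <<'E'
from det import *
import pickle,sys
np.set_printoptions(precision=1,suppress=True)
def loc(n,tag,k,z,amin=100):
    c=pickle.load(open(f"pics/{n}{tag}.pkl","rb")); p=cv2.imread(f"pics/{n}{tag}.png")
    for a,ce,m in comps(hsvmask(p,*RNG[k]),amin):
        cn,_=cv2.findContours(m.astype(np.uint8),0,2); cn=max(cn,key=len)
        w=onplane(c,cn[:,0,:],z)[:,:2]
        A=np.c_[2*w,np.ones(len(w))]; s=np.linalg.lstsq(A,(w**2).sum(1),rcond=None)[0]
        print(n,k,a,ce,"fit",s[:2],"r",np.sqrt(s[2]+s[:2]@s[:2]),"encl",np.array(cv2.minEnclosingCircle(w.astype(np.float32))[0]),"cent",onplane(c,[ce],z)[0][:2])
if __name__=="__main__": loc(sys.argv[1],sys.argv[2],sys.argv[3],float(sys.argv[4]))
E
python3 circ.py wrist 3 red 20; python3 - <<'E'
from h import *; import pickle
c=pickle.load(open("pics/wrist3.pkl","rb"))
d=np.load("pics/wrist3.npy")
v,u=np.mgrid[0:260,0:180]; P=withdepth(c,np.c_[u.ravel(),v.ravel()],d[:260,:180].ravel())
for lo,hi in((5,40),(40,60),(85,95)):
    m=(P[:,2]>lo)&(P[:,2]<hi)&(P[:,0]>390); print(lo,m.sum(),P[m].min(0),P[m].max(0),np.median(P[m],0))
E
```

```text
wrist red 3081 [276.7 197.4] fit [ 427.3 -294.9] r 28.914161738705616 encl [ 427.3 -294.8] cent [ 428. -295.]
5 963 [ 406.94065127 -140.65365368    5.0488537 ] [ 451.59181605 -110.22309208   39.98956808] [ 437.36654801 -136.48548662   24.87764122]
40 1167 [ 405.87992447 -140.78414088   40.01951211] [451.40580777 -98.15569182  59.9898482 ] [ 437.1946889  -133.7394741    53.44238302]
85 781 [ 417.02234346 -128.25093621   85.00936753] [ 439.27183019 -106.3575339    91.61119204] [ 428.77114175 -118.61648675   89.72785717]
```

move_arm:
  rows:
    - {"tx": 0, "ty": 3.0, "tz": 0, "rx": 0, "ry": 0, "rz": 0, "grip": 100}
    - {"tx": 0, "ty": 3.0, "tz": 0, "rx": 0, "ry": 0, "rz": 0, "grip": 100}
    - {"tx": 0, "ty": 2.5, "tz": 0, "rx": 0, "ry": 0, "rz": 0, "grip": 100}
    - {"tx": 0, "ty": 1.5, "tz": 0, "rx": 0, "ry": 0, "rz": 0, "grip": 100}
    - {"tx": 0, "ty": 1.0, "tz": 0, "rx": 0, "ry": 0, "rz": 0, "grip": 100}
    - {"tx": 0, "ty": 0.6, "tz": 0, "rx": 0, "ry": 0, "rz": 0, "grip": 100}
    - {"tx": 0, "ty": 0, "tz": 0, "rx": 0, "ry": 0, "rz": 0, "grip": 100}
    - {"tx": 0, "ty": 0, "tz": 0, "rx": 0, "ry": 0, "rz": 0, "grip": 100}

```text
t: 4.13
eef_pos: [430.2, -295.7, 35.6]
tcp_rot: [-1.569, -0.001, -1.571]
ft_force: [0.1, -0.6, 0.8]
opening: 0.998
```

move_arm:
  rows:
    - {"tx": 0, "ty": 0.8, "tz": -0.2, "rx": 0, "ry": 0, "rz": 0, "grip": 100}
    - {"tx": 0, "ty": 0.5, "tz": 0, "rx": 0, "ry": 0, "rz": 0, "grip": 100}
    - {"tx": 0, "ty": 0, "tz": 0, "rx": 0, "ry": 0, "rz": 0, "grip": 100}

```text
t: 4.38
eef_pos: [427.3, -294.9, 20.8]
tcp_rot: [-1.571, 0.0, -1.571]
ft_force: [0.2, 0.9, 0.2]
opening: 0.998
```

move_arm:
  rows:
    - {"tx": 0, "ty": 0, "tz": 0, "rx": 0, "ry": 0, "rz": 0, "grip": 50}
    - {"tx": 0, "ty": 0, "tz": 0, "rx": 0, "ry": 0, "rz": 0, "grip": 50}
    - {"tx": 0, "ty": 0, "tz": 0, "rx": 0, "ry": 0, "rz": 0, "grip": 50}
    - {"tx": 0, "ty": 0, "tz": 0, "rx": 0, "ry": 0, "rz": 0, "grip": 50}

```text
t: 4.72
eef_pos: [427.7, -295.1, 21.5]
tcp_rot: [-1.571, -0.0, -1.571]
ft_force: [0.7, -0.5, -0.1]
opening: 0.776
```

move_arm:
  rows:
    - {"tx": 0, "ty": 0, "tz": 0, "rx": 0, "ry": 0, "rz": 0, "grip": 20}
    - {"tx": 0, "ty": 0, "tz": 0, "rx": 0, "ry": 0, "rz": 0, "grip": 20}
    - {"tx": 0, "ty": 0, "tz": 0, "rx": 0, "ry": 0, "rz": 0, "grip": 20}
    - {"tx": 0, "ty": 0, "tz": 0, "rx": 0, "ry": 0, "rz": 0, "grip": 20}
    - {"tx": 0, "ty": 0, "tz": 0, "rx": 0, "ry": 0, "rz": 0, "grip": 20}

```text
t: 5.13
eef_pos: [427.6, -295.1, 21.4]
tcp_rot: [-1.571, -0.0, -1.571]
ft_force: [-0.2, 0.1, 0.1]
opening: 0.428
```

```bash
python3 snap.py 4 wrist scene top
```

```text
5.1333 [ 427.63606993 -295.09570371   21.35370697] [-1.57073466e+00 -1.10600543e-04 -1.57080277e+00] [-0.22717317  0.07511357  0.14886962] 0.4276075843634936 0.002111088324136651
```

View pics/wrist4.png

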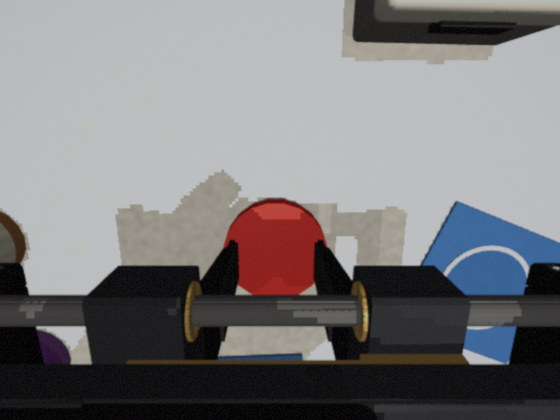

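View pics/scene4.png

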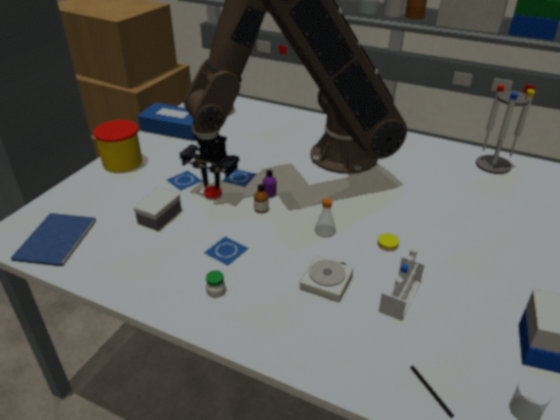

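```bash
python3 circ.py wrist 4 red 20; python3 -c "
from h import *; import pickle
c=pickle.load(open('pics/wrist4.pkl','rb')); print(project(c,[[427.6,-295.1,20],[427.6,-265,20],[427.6,-325,20]]))"
```

```text
wrist red 7035 [275.2 247.3] fit [ 428.3 -295.1] r 28.603687410669647 encl [ 428. -295.] cent [ 430.1 -295.1]
[[275.17285749 251.29966161]
 [222.64761331 251.36346356]
 [327.34254918 251.23629155]]
```

move_arm:
  rows:
    - {"tx": 0, "ty": 0, "tz": 0, "rx": 0, "ry": 0, "rz": 0, "grip": 20}
    - {"tx": 0, "ty": 0, "tz": 0, "rx": 0, "ry": 0, "rz": 0, "grip": 20}

```text
t: 5.45
eef_pos: [427.6, -295.1, 21.3]
tcp_rot: [-1.571, -0.0, -1.571]
ft_force: [-0.5, 0.2, -0.6]
opening: 0.213
```

```bash
python3 snap.py 5 wrist
```

```text
5.45 [ 427.61282872 -295.07039121   21.33091202] [-1.57076286e+00 -7.98195556e-05 -1.57079923e+00] [-0.54862539  0.18861959 -0.58367254] 0.2131135827630065 0.0011424558181661996
```

View pics/wrist5.png

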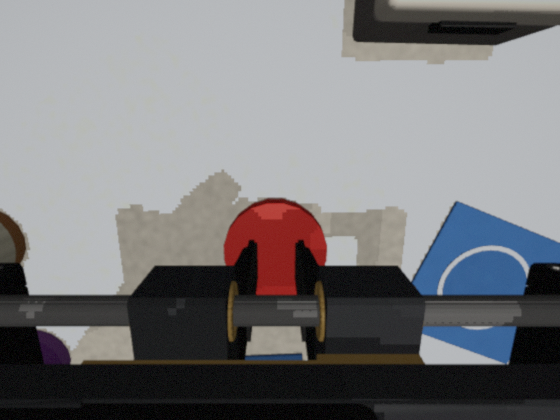

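```bash
python3 - <<'E'
from h import *; import pickle
np.set_printoptions(precision=1,suppress=True)
for t,pts in (("5",[(254,243),(254,246),(252,250),(250,258),(247,270),(245,280),(300,246),(303,255),(276,250),(275,220),(200,150)]),("3",[(182,243),(182,246),(178,255),(160,270),(140,290)])):
    c=pickle.load(open(f"pics/wrist{t}.pkl","rb")); d=np.load(f"pics/wrist{t}.npy")
    for p in pts: print(t,p,withdepth(c,[p],d[p[1],p[0]])[0],d[p[1],p[0]])
print(c)
E
python3 -c "
import cv2;p=cv2.imread('pics/wrist5.png');cv2.imwrite('pics/w5z.png',cv2.resize(p[180:340,180:380],(750,600),interpolation=2))"
```

```text
5 (254, 243) [ 438.1 -284.    34.2] 178.66357
5 (254, 246) [ 438.  -284.3   38.1] 175.02286
5 (252, 250) [ 439.2 -283.8   46.4] 166.62254
5 (250, 258) [ 439.1 -283.5   56.1] 157.278
5 (247, 270) [ 439.5 -283.2   69.6] 144.19237
5 (245, 280) [ 439.6 -283.2   78.9] 135.18501
5 (300, 246) [ 439.6 -307.6   42.4] 170.36177
5 (303, 255) [ 439.3 -308.2   53.1] 160.2191
5 (276, 250) [ 428.2 -295.6   19.5] 195.55109
5 (275, 220) [ 446.5 -295.    20.5] 189.71582
5 (200, 150) [ 483.2 -251.1    0.1] 199.6001
3 (182, 243) [ 437.2 -245.7  158.7] 178.59683
3 (182, 246) [ 436.7 -246.4  161.7] 175.88715
3 (178, 255) [ 436.4 -247.4  172.6] 165.45645
3 (160, 270) [ 438.3 -245.6  192.9] 145.46452
3 (140, 290) [ 439.1 -244.4  211.5] 127.336235
{'vertical_fov': 63.30863554910586, 'cx': 275.8352880671085, 'cy': 209.84380520072634, 'eye': array([ 502.3, -295.9,  325.7]), 'rotation': array([-0.3,  0. , -1.6])}
```

View pics/w5z.png

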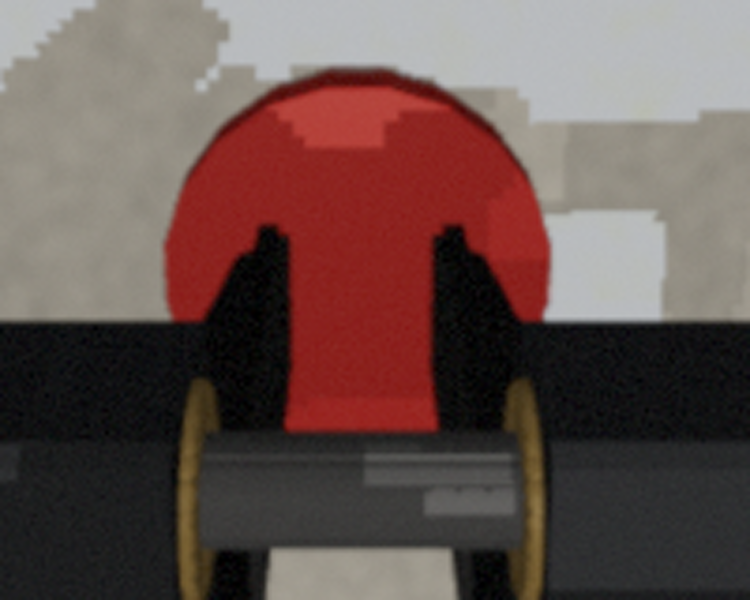

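The fingers closed above the dish without touching it. The depth reading puts the fingertips about 30 mm higher than the stated TCP geometry would. I'll check that before descending.

```bash
python3 - <<'E'
from h import *; import pickle
np.set_printoptions(precision=1,suppress=True)
for t,cols in (("5",(252,254,256,298,300)),("3",(181,183,185)),("4",(232,234,236))):
    c=pickle.load(open(f"pics/wrist{t}.pkl","rb")); d=np.load(f"pics/wrist{t}.npy")
    for u in cols: print(t,u,[ (v,round(float(withdepth(c,[(u,v)],d[v,u])[0][2]),1)) for v in range(236,250)])
    print(project(c,[[438,-284,z] for z in (2,10,20,32)]))
E
```

```text
5 252 [(236, 20.6), (237, 20.8), (238, 19.8), (239, 32.0), (240, 32.2), (241, 34.2), (242, 35.2), (243, 37.3), (244, 38.3), (245, 39.1), (246, 41.4), (247, 43.2), (248, 44.0), (249, 46.0)]
5 254 [(236, 19.8), (237, 20.6), (238, 19.7), (239, 19.4), (240, 19.7), (241, 20.7), (242, 31.5), (243, 34.2), (244, 35.1), (245, 36.2), (246, 38.1), (247, 38.9), (248, 39.9), (249, 41.9)]
5 256 [(236, 19.8), (237, 20.2), (238, 20.5), (239, 20.7), (240, 19.4), (241, 19.3), (242, 32.8), (243, 33.0), (244, 35.1), (245, 35.4), (246, 37.5), (247, 38.3), (248, 37.5), (249, 38.5)]
5 298 [(236, 20.4), (237, 19.9), (238, 21.0), (239, 31.2), (240, 32.9), (241, 34.5), (242, 35.6), (243, 37.1), (244, 36.8), (245, 38.9), (246, 37.8), (247, 39.6), (248, 41.4), (249, 41.1)]
5 300 [(236, 20.2), (237, 19.8), (238, 19.9), (239, 32.5), (240, 33.3), (241, 33.5), (242, 36.4), (243, 37.7), (244, 39.2), (245, 40.8), (246, 42.4), (247, 43.8), (248, 45.0), (249, 45.7)]
[[257.2 224.4]
 [256.5 228.5]
 [255.5 234.2]
 [254.2 241.7]]
3 181 [(236, -0.7), (237, -0.4), (238, -0.0), (239, 156.2), (240, 157.4), (241, 158.1), (242, 
[... 485 characters left out ...]
49, 160.0)]
[[265.4 182.9]
 [265.1 184.6]
 [264.7 186.8]
 [264.2 189.6]]
4 232 [(236, 20.5), (237, 19.7), (238, 19.2), (239, 32.6), (240, 33.3), (241, 35.3), (242, 37.0), (243, 38.8), (244, 38.5), (245, 39.8), (246, 41.7), (247, 42.3), (248, 43.2), (249, 43.3)]
4 234 [(236, 19.8), (237, 19.2), (238, 19.5), (239, 31.1), (240, 33.0), (241, 33.2), (242, 35.5), (243, 34.0), (244, 34.7), (245, 35.6), (246, 39.0), (247, 40.3), (248, 41.6), (249, 42.5)]
4 236 [(236, 21.0), (237, 20.5), (238, 19.5), (239, 19.7), (240, 20.8), (241, 20.9), (242, 32.4), (243, 34.0), (244, 34.8), (245, 35.8), (246, 37.8), (247, 40.1), (248, 38.1), (249, 39.1)]
[[257.2 224.4]
 [256.5 228.5]
 [255.5 234.2]
 [254.2 241.7]]
```

move_arm:
  rows:
    - {"tx": 0, "ty": 0, "tz": 0, "rx": 0, "ry": 0, "rz": 0, "grip": 90}
    - {"tx": 0, "ty": 0, "tz": 0, "rx": 0, "ry": 0, "rz": 0, "grip": 90}
    - {"tx": 0, "ty": 0, "tz": 0, "rx": 0, "ry": 0, "rz": 0, "grip": 90}
    - {"tx": 0, "ty": 0, "tz": 0, "rx": 0, "ry": 0, "rz": 0, "grip": 90}
    - {"tx": 0, "ty": 0, "tz": 0, "rx": 0, "ry": 0, "rz": 0, "grip": 90}
    - {"tx": 0, "ty": 0, "tz": 0, "rx": 0, "ry": 0, "rz": 0, "grip": 90}
    - {"tx": 0, "ty": 0, "tz": 0, "rx": 0, "ry": 0, "rz": 0, "grip": 90}
    - {"tx": 0, "ty": 0, "tz": 0, "rx": 0, "ry": 0, "rz": 0, "grip": 90}
    - {"tx": 0, "ty": 0, "tz": 0, "rx": 0, "ry": 0, "rz": 0, "grip": 90}
    - {"tx": 0, "ty": 0, "tz": 0, "rx": 0, "ry": 0, "rz": 0, "grip": 90}

```text
t: 6.33
eef_pos: [427.6, -295.1, 21.3]
tcp_rot: [-1.571, -0.0, -1.571]
ft_force: [-0.4, -0.6, -0.1]
opening: 0.847
```

Confirmed: the tips sit about 10.5 mm above the reported TCP z, in every frame. I'll work with tip z = reported z + 10.5, so a dish grasp needs a reported z of about -7.

move_arm:
  rows:
    - {"tx": 0, "ty": 1.0, "tz": 0, "rx": 0, "ry": 0, "rz": 0, "grip": 90}
    - {"tx": 0, "ty": 1.0, "tz": 0, "rx": 0, "ry": 0, "rz": 0, "grip": 90}
    - {"tx": 0, "ty": 0.4, "tz": 0, "rx": 0, "ry": 0, "rz": 0, "grip": 90}
    - {"tx": 0, "ty": 0.3, "tz": 0, "rx": 0, "ry": 0, "rz": 0, "grip": 90}
    - {"tx": 0, "ty": 0, "tz": 0, "rx": 0, "ry": 0, "rz": 0, "grip": 90}

```text
t: 6.75
eef_pos: [427.3, -294.8, -6.7]
tcp_rot: [-1.572, 0.001, -1.571]
ft_force: [-0.4, -0.2, 0.4]
opening: 0.903
```

move_arm:
  rows:
    - {"tx": 0, "ty": 0, "tz": 0, "rx": 0, "ry": 0, "rz": 0, "grip": 30}
    - {"tx": 0, "ty": 0, "tz": 0, "rx": 0, "ry": 0, "rz": 0, "grip": 30}
    - {"tx": 0, "ty": 0, "tz": 0, "rx": 0, "ry": 0, "rz": 0, "grip": 30}
    - {"tx": 0, "ty": 0, "tz": 0, "rx": 0, "ry": 0, "rz": 0, "grip": 30}
    - {"tx": 0, "ty": 0, "tz": 0, "rx": 0, "ry": 0, "rz": 0, "grip": 30}
    - {"tx": 0, "ty": 0, "tz": 0, "rx": 0, "ry": 0, "rz": 0, "grip": 30}
    - {"tx": 0, "ty": 0, "tz": 0, "rx": 0, "ry": 0, "rz": 0, "grip": 30}

```text
t: 7.33
eef_pos: [427.7, -295.2, -5.4]
tcp_rot: [-1.57, -0.0, -1.571]
ft_force: [-0.7, -0.5, 2.4]
opening: 0.618
```

move_arm:
  rows:
    - {"tx": 0, "ty": -0.8, "tz": 0, "rx": 0, "ry": 0, "rz": 0, "grip": 30}
    - {"tx": 0, "ty": -1.6, "tz": 0, "rx": 0, "ry": 0, "rz": 0, "grip": 30}
    - {"tx": 0, "ty": -2.4, "tz": 0, "rx": 0, "ry": 0, "rz": 0, "grip": 30}
    - {"tx": -0.8, "ty": -1.6, "tz": 0.5, "rx": 0, "ry": 0, "rz": 0, "grip": 30}
    - {"tx": -1.6, "ty": -0.8, "tz": 1.0, "rx": 0, "ry": 0, "rz": 0, "grip": 30}
    - {"tx": -2.6, "ty": 0, "tz": 1.7, "rx": 0, "ry": 0, "rz": 0, "grip": 30}
    - {"tx": -2.75, "ty": 0, "tz": 1.79, "rx": 0, "ry": 0, "rz": 0, "grip": 30}
    - {"tx": -2.75, "ty": 0, "tz": 1.79, "rx": 0, "ry": 0, "rz": 0, "grip": 30}
    - {"tx": -2.75, "ty": 0, "tz": 1.79, "rx": 0, "ry": 0, "rz": 0, "grip": 30}
    - {"tx": -2.75, "ty": 0, "tz": 1.79, "rx": 0, "ry": 0, "rz": 0, "grip": 30}

```text
t: 8.17
eef_pos: [531.8, -133.6, 66.9]
tcp_rot: [-1.571, -0.0, -1.571]
ft_force: [0.8, -0.6, -0.8]
opening: 0.618
```

```bash
python3 snap.py 6 wrist
```

```text
8.1667 [ 531.83845305 -133.61625727   66.9239284 ] [-1.57055209e+00 -1.57224366e-04 -1.57100325e+00] [ 0.79480189 -0.63996556 -0.76737641] 0.6177928543094179 0.7177531710867511
```

View pics/wrist6.png

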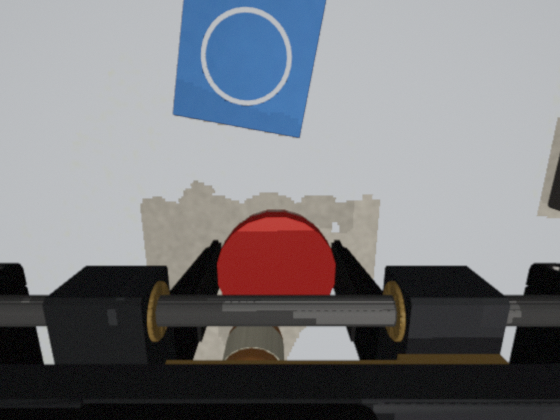

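The red dish is held level between the fingers at (277,265).

move_arm:
  rows:
    - {"tx": -2.75, "ty": 0, "tz": 1.79, "rx": 0, "ry": 0, "rz": 0, "grip": 30}
    - {"tx": -2.75, "ty": 0, "tz": 1.79, "rx": 0, "ry": 0, "rz": 0, "grip": 30}
    - {"tx": -2.75, "ty": 0, "tz": 1.79, "rx": 0, "ry": 0, "rz": 0, "grip": 30}
    - {"tx": -2.75, "ty": 0, "tz": 1.79, "rx": 0, "ry": 0, "rz": 0, "grip": 30}
    - {"tx": -2.3, "ty": 0, "tz": 1.5, "rx": 0, "ry": 0, "rz": 0, "grip": 30}
    - {"tx": -1.8, "ty": 0.5, "tz": 1.2, "rx": 0, "ry": 0, "rz": 0, "grip": 30}
    - {"tx": -1.2, "ty": 1.0, "tz": 0.8, "rx": 0, "ry": 0, "rz": 0, "grip": 30}
    - {"tx": -0.6, "ty": 1.5, "tz": 0.34, "rx": 0, "ry": 0, "rz": 0, "grip": 30}
    - {"tx": 0, "ty": 1.0, "tz": 0, "rx": 0, "ry": 0, "rz": 0, "grip": 30}
    - {"tx": 0, "ty": 0, "tz": 0, "rx": 0, "ry": 0, "rz": 0, "grip": 30}

```text
t: 9.05
eef_pos: [639.3, 33.4, 23.2]
tcp_rot: [-1.576, 0.0, -1.571]
ft_force: [0.5, 0.3, -1.4]
opening: 0.611
```

```bash
python3 snap.py 7 wrist; python3 circ.py wrist 7 red 45
```

```text
9.05 [639.2516163   33.39592865  23.23529902] [-1.57572079e+00  3.48772793e-05 -1.57089099e+00] [ 0.48825395  0.31317131 -1.43160643] 0.61099414700191 0.038617282734805185
wrist red 8211 [275.8 257.8] fit [640.   32.9] r 29.162668319674818 encl [638.7  33. ] cent [645.3  33. ]
```

View pics/wrist7.png

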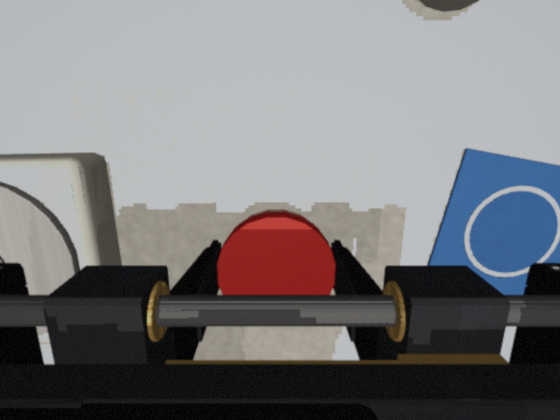

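move_arm:
  rows:
    - {"tx": -0.1, "ty": 0.8, "tz": 0.2, "rx": 0, "ry": 0, "rz": 0, "grip": 30}
    - {"tx": 0, "ty": 0.8, "tz": 0, "rx": 0, "ry": 0, "rz": 0, "grip": 30}
    - {"tx": 0, "ty": 0.6, "tz": 0, "rx": 0, "ry": 0, "rz": 0, "grip": 30}
    - {"tx": 0, "ty": 0.4, "tz": 0, "rx": 0, "ry": 0, "rz": 0, "grip": 30}
    - {"tx": 0, "ty": 0.2, "tz": 0, "rx": 0, "ry": 0, "rz": 0, "grip": 30}
    - {"tx": 0, "ty": 0, "tz": 0, "rx": 0, "ry": 0, "rz": 0, "grip": 30}

```text
t: 9.6
eef_pos: [643.0, 34.8, -2.2]
tcp_rot: [-1.572, -0.0, -1.571]
ft_force: [0.4, -0.3, -0.7]
opening: 0.614
```

move_arm:
  rows:
    - {"tx": 0, "ty": 0.2, "tz": 0, "rx": 0, "ry": 0, "rz": 0, "grip": 30}
    - {"tx": 0, "ty": 0.15, "tz": 0, "rx": 0, "ry": 0, "rz": 0, "grip": 30}
    - {"tx": 0, "ty": 0, "tz": 0, "rx": 0, "ry": 0, "rz": 0, "grip": 30}

```text
t: 9.85
eef_pos: [643.2, 35.0, -5.3]
tcp_rot: [-1.571, -0.0, -1.571]
ft_force: [-0.3, 0.8, -0.1]
opening: 0.614
```

move_arm:
  rows:
    - {"tx": 0, "ty": 0, "tz": 0, "rx": 0, "ry": 0, "rz": 0, "grip": 85}
    - {"tx": 0, "ty": 0, "tz": 0, "rx": 0, "ry": 0, "rz": 0, "grip": 85}
    - {"tx": 0, "ty": 0, "tz": 0, "rx": 0, "ry": 0, "rz": 0, "grip": 85}
    - {"tx": 0, "ty": 0, "tz": 0, "rx": 0, "ry": 0, "rz": 0, "grip": 85}
    - {"tx": 0, "ty": -1.5, "tz": 0, "rx": 0, "ry": 0, "rz": 0, "grip": 100}
    - {"tx": 0, "ty": -3, "tz": 0, "rx": 0, "ry": 0, "rz": 0, "grip": 100}
    - {"tx": 0, "ty": -3.5, "tz": 0, "rx": 0, "ry": 0, "rz": 0, "grip": 100}
    - {"tx": 0, "ty": -3.5, "tz": 0, "rx": 0, "ry": 0, "rz": 0, "grip": 100}
    - {"tx": 0, "ty": -3.5, "tz": 0, "rx": 0, "ry": 0, "rz": 0, "grip": 100}

```text
t: 10.6
eef_pos: [642.9, 34.9, 146.4]
tcp_rot: [-1.571, -0.0, -1.571]
ft_force: [-0.1, -0.3, 0.1]
opening: 0.999
```

```bash
python3 snap.py 8 wrist; python3 circ.py wrist 8 red 20
```

```text
10.6 [642.91023531  34.94992432 146.43941562] [-1.57106688e+00 -7.98136480e-05 -1.57077130e+00] [-0.10552201 -0.32324986  0.14020692] 0.9992520039272607 0.8427698351953212
wrist red 3060 [275.8 199. ] fit [642.8  34.5] r 28.95275237264858 encl [642.9  34.7] cent [643.5  34.5]
```

View pics/wrist8.png

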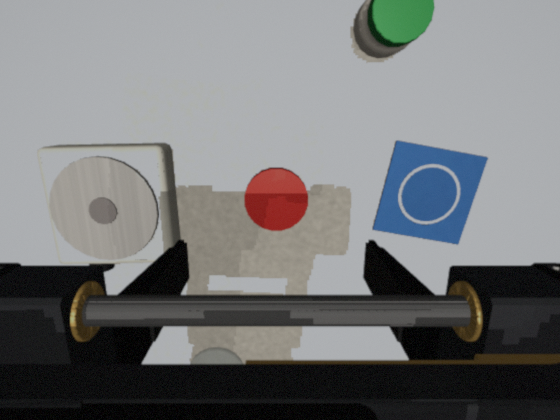

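The red dish is flat at (276,199), which is (642.8, 34.6). I'll re-measure the plate and ring from this close view.

```bash
python3 - <<'E'
from det import *; import pickle
np.set_printoptions(precision=1,suppress=True)
c=pickle.load(open("pics/wrist8.pkl","rb")); d=np.load("pics/wrist8.npy"); p=cv2.imread("pics/wrist8.png")
v,u=np.mgrid[0:265,0:200]; P=withdepth(c,np.c_[u.ravel(),v.ravel()],d[:265,:200].ravel())
m=(P[:,2]>37)&(P[:,2]<45)&(P[:,1]>120)&(P[:,1]<300); q=P[m]
q=q[(abs(q[:,0]-640)<60)&(abs(q[:,1]-185)<60)]; print(len(q),cv2.minEnclosingCircle(q[:,:2].astype(np.float32)),q.mean(0))
for a,ce,m in comps(hsvmask(p,*RNG["blue"])):
    cn,_=cv2.findContours(m.astype(np.uint8),0,2); w=onplane(c,max(cn,key=len)[:,0,:],3)[:,:2].astype(np.float32); print(a,ce,cv2.minAreaRect(w),cv2.minEnclosingCircle(w))
E
```

```text
8732 ((638.663330078125, 185.69903564453125), 47.31550216674805) [640.6 185.1  40. ]
5100 [428.2 191. ] ((644.1121826171875, -113.96954345703125), (88.958740234375, 88.5291519165039), 79.77376556396484) ((644.1118774414062, -114.01305389404297), 61.84469985961914)
2241 [428.8 193.9] ((643.8424682617188, -114.53784942626953), (51.87844467163086, 52.310516357421875), 29.108938217163086) ((643.787353515625, -114.55493927001953), 26.428083419799805)
```

move_arm:
  rows:
    - {"tx": -2.79, "ty": 0, "tz": -2.47, "rx": 0, "ry": 0, "rz": 0, "grip": 100}
    - {"tx": -2.79, "ty": 0, "tz": -2.47, "rx": 0, "ry": 0, "rz": 0, "grip": 100}
    - {"tx": -2.79, "ty": 0, "tz": -2.47, "rx": 0, "ry": 0, "rz": 0, "grip": 100}
    - {"tx": -2.79, "ty": 0, "tz": -2.47, "rx": 0, "ry": 0, "rz": 0, "grip": 100}
    - {"tx": -2.79, "ty": 0, "tz": -2.47, "rx": 0, "ry": 0, "rz": 0, "grip": 100}
    - {"tx": -2.79, "ty": 0, "tz": -2.47, "rx": 0, "ry": 0, "rz": 0, "grip": 100}
    - {"tx": -2.79, "ty": 0, "tz": -2.47, "rx": 0, "ry": 0, "rz": 0, "grip": 100}
    - {"tx": -2.79, "ty": 0, "tz": -2.47, "rx": 0, "ry": 0, "rz": 0, "grip": 100}
    - {"tx": -2.79, "ty": 0, "tz": -2.47, "rx": 0, "ry": 0, "rz": 0, "grip": 100}
    - {"tx": 0, "ty": 0, "tz": 0, "rx": 0, "ry": 0, "rz": 0, "grip": 100}

```text
t: 11.48
eef_pos: [417.1, 289.3, 144.9]
tcp_rot: [-1.572, 0.0, -1.567]
ft_force: [0.7, -0.4, -0.4]
opening: 0.997
```

```bash
python3 snap.py 9 wrist; python3 circ.py wrist 9 yellow 20; python3 circ.py wrist 9 orange 110
```

```text
11.4833 [417.09358069 289.26557096 144.89829669] [-1.57162739e+00  2.53777558e-04 -1.56695545e+00] [ 0.67705164 -0.35367701 -0.4250876 ] 0.9970176046201968 0.10388894020467505
wrist yellow 3144 [279.3 197.2] fit [418.9 285.6] r 29.08563426442286 encl [419.1 285.7] cent [419.6 285.6]
wrist orange 513 [552.  204.7] fit [437.6 102.2] r 12.741418220605533 encl [437.1 104.7] cent [436.4 108.5]
```

View pics/wrist9.png

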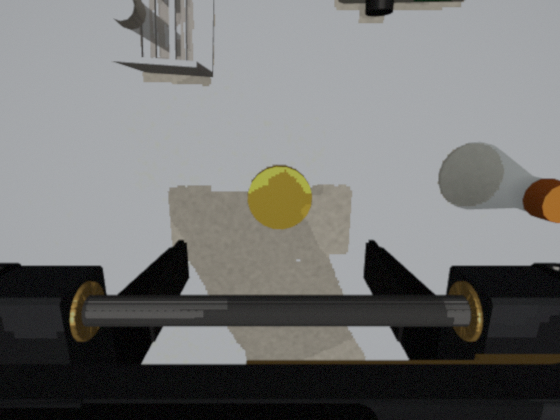

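The yellow dish is at (280,197), well between the fingers. Descending.

move_arm:
  rows:
    - {"tx": 0, "ty": 3.5, "tz": -0.15, "rx": 0, "ry": 0, "rz": 0, "grip": 90}
    - {"tx": 0, "ty": 3.5, "tz": 0, "rx": 0, "ry": 0, "rz": 0, "grip": 90}
    - {"tx": 0, "ty": 3.0, "tz": 0, "rx": 0, "ry": 0, "rz": 0, "grip": 90}
    - {"tx": 0, "ty": 2.0, "tz": 0, "rx": 0, "ry": 0, "rz": 0, "grip": 90}
    - {"tx": 0, "ty": 1.2, "tz": 0, "rx": 0, "ry": 0, "rz": 0, "grip": 90}
    - {"tx": 0, "ty": 0.8, "tz": 0, "rx": 0, "ry": 0, "rz": 0, "grip": 90}
    - {"tx": 0, "ty": 0.4, "tz": 0, "rx": 0, "ry": 0, "rz": 0, "grip": 90}
    - {"tx": 0, "ty": 0, "tz": 0, "rx": 0, "ry": 0, "rz": 0, "grip": 90}

```text
t: 12.2
eef_pos: [419.7, 285.7, 0.4]
tcp_rot: [-1.571, -0.0, -1.571]
ft_force: [0.1, 0.2, -0.4]
opening: 0.9
```

move_arm:
  rows:
    - {"tx": 0, "ty": 0.5, "tz": 0, "rx": 0, "ry": 0, "rz": 0, "grip": 90}
    - {"tx": 0, "ty": 0, "tz": 0, "rx": 0, "ry": 0, "rz": 0, "grip": 30}
    - {"tx": 0, "ty": 0, "tz": 0, "rx": 0, "ry": 0, "rz": 0, "grip": 30}
    - {"tx": 0, "ty": 0, "tz": 0, "rx": 0, "ry": 0, "rz": 0, "grip": 30}
    - {"tx": 0, "ty": 0, "tz": 0, "rx": 0, "ry": 0, "rz": 0, "grip": 30}
    - {"tx": 0, "ty": 0, "tz": 0, "rx": 0, "ry": 0, "rz": 0, "grip": 30}
    - {"tx": 0, "ty": 0, "tz": 0, "rx": 0, "ry": 0, "rz": 0, "grip": 30}
    - {"tx": 0, "ty": 0, "tz": 0, "rx": 0, "ry": 0, "rz": 0, "grip": 30}

```text
t: 12.87
eef_pos: [419.5, 286.1, -3.9]
tcp_rot: [-1.57, 0.0, -1.571]
ft_force: [-0.1, -0.8, 6.0]
opening: 0.611
```

move_arm:
  rows:
    - {"tx": 0, "ty": -0.8, "tz": 0, "rx": 0, "ry": 0, "rz": 0, "grip": 30}
    - {"tx": 0, "ty": -1.6, "tz": 0, "rx": 0, "ry": 0, "rz": 0, "grip": 30}
    - {"tx": 0, "ty": -2.4, "tz": 0, "rx": 0, "ry": 0, "rz": 0, "grip": 30}
    - {"tx": 0.75, "ty": -2.4, "tz": 0.66, "rx": 0, "ry": 0, "rz": 0, "grip": 30}
    - {"tx": 1.5, "ty": -0.8, "tz": 1.33, "rx": 0, "ry": 0, "rz": 0, "grip": 30}
    - {"tx": 2.24, "ty": 0, "tz": 2.0, "rx": 0, "ry": 0, "rz": 0, "grip": 30}
    - {"tx": 2.69, "ty": 0, "tz": 2.39, "rx": 0, "ry": 0, "rz": 0, "grip": 30}
    - {"tx": 2.69, "ty": 0, "tz": 2.39, "rx": 0, "ry": 0, "rz": 0, "grip": 30}
    - {"tx": 2.69, "ty": 0, "tz": 2.39, "rx": 0, "ry": 0, "rz": 0, "grip": 30}
    - {"tx": 2.69, "ty": 0, "tz": 2.39, "rx": 0, "ry": 0, "rz": 0, "grip": 30}

```text
t: 13.7
eef_pos: [555.8, 132.0, 76.4]
tcp_rot: [-1.571, -0.0, -1.571]
ft_force: [0.5, 0.2, -0.7]
opening: 0.615
```

move_arm:
  rows:
    - {"tx": 2.69, "ty": 0, "tz": 2.39, "rx": 0, "ry": 0, "rz": 0, "grip": 30}
    - {"tx": 2.69, "ty": 0, "tz": 2.39, "rx": 0, "ry": 0, "rz": 0, "grip": 30}
    - {"tx": 2.24, "ty": 0, "tz": 2.0, "rx": 0, "ry": 0, "rz": 0, "grip": 30}
    - {"tx": 1.5, "ty": 0, "tz": 1.33, "rx": 0, "ry": 0, "rz": 0, "grip": 30}
    - {"tx": 0.75, "ty": 0, "tz": 0.66, "rx": 0, "ry": 0, "rz": 0, "grip": 30}
    - {"tx": 0, "ty": 0, "tz": 0, "rx": 0, "ry": 0, "rz": 0, "grip": 30}
    - {"tx": 0, "ty": 0, "tz": 0, "rx": 0, "ry": 0, "rz": 0, "grip": 30}

```text
t: 14.28
eef_pos: [641.9, 35.2, 75.7]
tcp_rot: [-1.572, 0.0, -1.571]
ft_force: [-0.4, 0.0, -0.1]
opening: 0.614
```

```bash
python3 snap.py 10 wrist scene; python3 circ.py wrist 10 yellow 100
```

```text
14.2833 [641.90314289  35.2325107   75.74817686] [-1.57164280e+00  8.37343920e-05 -1.57107903e+00] [-0.44912529  0.03237901 -0.06549083] 0.613970333194142 0.020900091356127793
wrist yellow 8239 [275.8 257.3] fit [643.2  34.9] r 29.230621646870553 encl [643.2  34.9] cent [649.2  34.8]
```

View pics/wrist10.png

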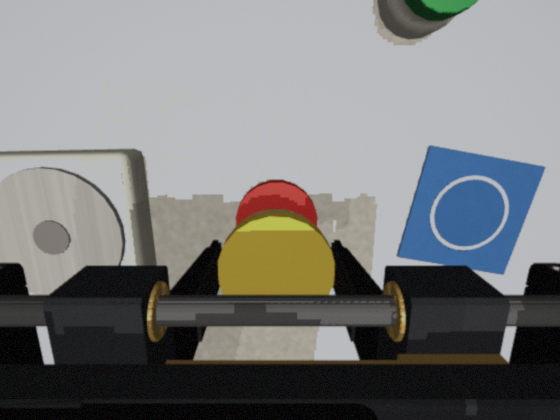

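move_arm:
  rows:
    - {"tx": 0, "ty": 1.2, "tz": 0, "rx": 0, "ry": 0, "rz": 0, "grip": 30}
    - {"tx": 0, "ty": 1.2, "tz": 0, "rx": 0, "ry": 0, "rz": 0, "grip": 30}
    - {"tx": 0, "ty": 1.2, "tz": 0, "rx": 0, "ry": 0, "rz": 0, "grip": 30}
    - {"tx": 0, "ty": 1.0, "tz": 0, "rx": 0, "ry": 0, "rz": 0, "grip": 30}
    - {"tx": 0, "ty": 0.5, "tz": 0, "rx": 0, "ry": 0, "rz": 0, "grip": 30}
    - {"tx": 0, "ty": 0.3, "tz": 0, "rx": 0, "ry": 0, "rz": 0, "grip": 30}
    - {"tx": 0, "ty": 0.2, "tz": 0, "rx": 0, "ry": 0, "rz": 0, "grip": 30}
    - {"tx": 0, "ty": 0, "tz": 0, "rx": 0, "ry": 0, "rz": 0, "grip": 30}

```text
t: 15.05
eef_pos: [642.6, 34.8, 19.5]
tcp_rot: [-1.571, -0.0, -1.571]
ft_force: [-0.0, 0.0, -0.1]
opening: 0.612
```

move_arm:
  rows:
    - {"tx": 0, "ty": 0.15, "tz": 0, "rx": 0, "ry": 0, "rz": 0, "grip": 30}
    - {"tx": 0, "ty": 0.1, "tz": 0, "rx": 0, "ry": 0, "rz": 0, "grip": 30}
    - {"tx": 0, "ty": 0.1, "tz": 0, "rx": 0, "ry": 0, "rz": 0, "grip": 30}
    - {"tx": 0, "ty": 0, "tz": 0, "rx": 0, "ry": 0, "rz": 0, "grip": 30}

```text
t: 15.38
eef_pos: [642.6, 34.8, 16.4]
tcp_rot: [-1.571, -0.0, -1.571]
ft_force: [-0.6, 0.0, -0.8]
opening: 0.612
```

move_arm:
  rows:
    - {"tx": 0, "ty": 0.04, "tz": 0, "rx": 0, "ry": 0, "rz": 0, "grip": 30}
    - {"tx": 0, "ty": 0, "tz": 0, "rx": 0, "ry": 0, "rz": 0, "grip": 85}
    - {"tx": 0, "ty": 0, "tz": 0, "rx": 0, "ry": 0, "rz": 0, "grip": 85}
    - {"tx": 0, "ty": 0, "tz": 0, "rx": 0, "ry": 0, "rz": 0, "grip": 85}
    - {"tx": 0, "ty": 0, "tz": 0, "rx": 0, "ry": 0, "rz": 0, "grip": 85}
    - {"tx": 0, "ty": -1.5, "tz": 0, "rx": 0, "ry": 0, "rz": 0, "grip": 100}
    - {"tx": 0, "ty": -3, "tz": 0, "rx": 0, "ry": 0, "rz": 0, "grip": 100}
    - {"tx": 0, "ty": -3.5, "tz": 0, "rx": 0, "ry": 0, "rz": 0, "grip": 100}
    - {"tx": 0, "ty": -3.5, "tz": 0, "rx": 0, "ry": 0, "rz": 0, "grip": 100}
    - {"tx": 0, "ty": -3.5, "tz": 0, "rx": 0, "ry": 0, "rz": 0, "grip": 100}

```text
t: 16.22
eef_pos: [642.3, 34.8, 167.5]
tcp_rot: [-1.571, -0.0, -1.571]
ft_force: [0.4, -0.1, 0.6]
opening: 0.997
```

```bash
python3 snap.py 11 wrist scene; python3 circ.py wrist 11 yellow 40
```

```text
16.2167 [642.30057238  34.82938766 167.4744279 ] [-1.57118807e+00 -7.77380050e-05 -1.57083885e+00] [ 0.40996309 -0.07052114  0.56700954] 0.9967642038784617 0.8565363663165262
wrist yellow 3089 [275.9 198.7] fit [642.2  34.4] r 29.1607131948706 encl [642.2  34.4] cent [642.9  34.3]
```

View pics/wrist11.png

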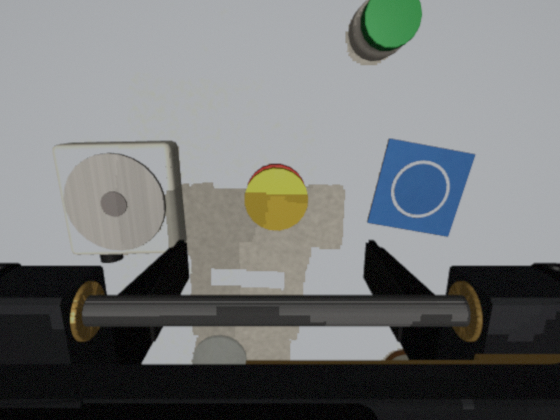

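move_arm:
  rows:
    - {"tx": -1.12, "ty": 0, "tz": -3.37, "rx": 0, "ry": 0, "rz": 0, "grip": 100}
    - {"tx": -1.12, "ty": 0, "tz": -3.37, "rx": 0, "ry": 0, "rz": 0, "grip": 100}
    - {"tx": -1.12, "ty": 0, "tz": -3.37, "rx": 0, "ry": 0, "rz": 0, "grip": 100}
    - {"tx": -1.12, "ty": 0, "tz": -3.37, "rx": 0, "ry": 0, "rz": 0, "grip": 100}
    - {"tx": -1.12, "ty": 0, "tz": -3.37, "rx": 0, "ry": 0, "rz": 0, "grip": 100}
    - {"tx": -1.12, "ty": 0, "tz": -3.37, "rx": 0, "ry": 0, "rz": 0, "grip": 100}
    - {"tx": 0, "ty": 0, "tz": 0, "rx": 0, "ry": 0, "rz": 0, "grip": 100}
    - {"tx": 0, "ty": 0, "tz": 0, "rx": 0, "ry": 0, "rz": 0, "grip": 100}

```text
t: 16.98
eef_pos: [439.4, 102.5, 166.1]
tcp_rot: [-1.571, -0.0, -1.57]
ft_force: [1.4, 0.8, 0.0]
opening: 0.996
```

```bash
python3 snap.py 12 wrist; python3 circ.py wrist 12 orange 110; python3 - <<'E'
from h import *; import pickle
np.set_printoptions(precision=1,suppress=True)
c=pickle.load(open("pics/wrist12.pkl","rb")); d=np.load("pics/wrist12.npy")
v,u=np.mgrid[120:265,190:370]; P=withdepth(c,np.c_[u.ravel(),v.ravel()],d[120:265,190:370].ravel())
q=P[(P[:,2]>106)&(P[:,2]<120)]; print(len(q),q.mean(0),cv2.minEnclosingCircle(q[:,:2].astype(np.float32)) if len(q) else 0)
E
```

```text
16.9833 [439.37073587 102.48661672 166.08762349] [-1.57052605e+00 -7.01072793e-05 -1.56951747e+00] [1.43629818 0.75311986 0.03122838] 0.996462080356991 0.059323676921786125
wrist orange 680 [523.8 207.9] fit [449.6 -76.6] r 11.60033618158673 encl [447.3 -77.5] cent [450.4 -76.4]
wrist orange 938 [276.4 224.3] fit [437.8 101.7] r 12.579734545815812 encl [437.9 101.7] cent [438.  101.7]
1033 [438.6 101.9 109.9] ((437.95196533203125, 101.82853698730469), 13.624167442321777)
```

View pics/wrist12.png

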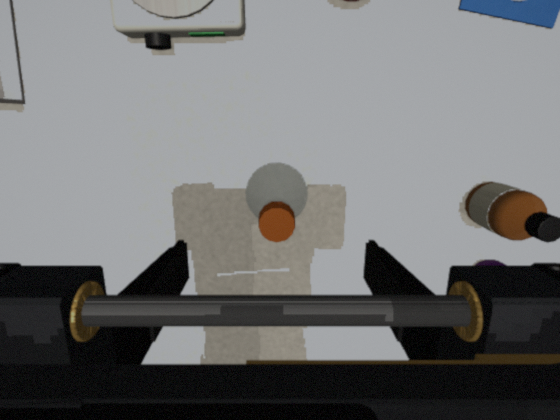

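The stopper is at (276,224), centred between the fingers. Descending to neck height.

move_arm:
  rows:
    - {"tx": 0, "ty": 2.5, "tz": -0.2, "rx": 0, "ry": 0, "rz": 0, "grip": 100}
    - {"tx": 0, "ty": 2.5, "tz": 0, "rx": 0, "ry": 0, "rz": 0, "grip": 80}
    - {"tx": 0, "ty": 2.5, "tz": 0, "rx": 0, "ry": 0, "rz": 0, "grip": 70}
    - {"tx": 0, "ty": 1.5, "tz": 0, "rx": 0, "ry": 0, "rz": 0, "grip": 60}
    - {"tx": 0, "ty": 0.8, "tz": 0, "rx": 0, "ry": 0, "rz": 0, "grip": 60}
    - {"tx": 0, "ty": 0.4, "tz": 0, "rx": 0, "ry": 0, "rz": 0, "grip": 60}
    - {"tx": 0, "ty": 0, "tz": 0, "rx": 0, "ry": 0, "rz": 0, "grip": 60}
    - {"tx": 0, "ty": 0, "tz": 0, "rx": 0, "ry": 0, "rz": 0, "grip": 50}

```text
t: 17.7
eef_pos: [439.1, 101.9, 64.3]
tcp_rot: [-1.57, -0.0, -1.571]
ft_force: [-0.2, -0.4, 0.3]
opening: 0.581
```

move_arm:
  rows:
    - {"tx": 0, "ty": 0, "tz": 0, "rx": 0, "ry": 0, "rz": 0, "grip": 10}
    - {"tx": 0, "ty": 0, "tz": 0, "rx": 0, "ry": 0, "rz": 0, "grip": 10}
    - {"tx": 0, "ty": 0, "tz": 0, "rx": 0, "ry": 0, "rz": 0, "grip": 10}
    - {"tx": 0, "ty": 0, "tz": 0, "rx": 0, "ry": 0, "rz": 0, "grip": 10}
    - {"tx": 0, "ty": 0, "tz": 0, "rx": 0, "ry": 0, "rz": 0, "grip": 10}
    - {"tx": 0, "ty": 0, "tz": 0, "rx": 0, "ry": 0, "rz": 0, "grip": 10}
    - {"tx": 0, "ty": 0, "tz": 0, "rx": 0, "ry": 0, "rz": 0, "grip": 10}

```text
t: 18.28
eef_pos: [438.6, 102.1, 64.3]
tcp_rot: [-1.57, -0.0, -1.571]
ft_force: [-1.2, 1.1, 7.3]
opening: 0.29
```

```bash
python3 snap.py 13 wrist
```

```text
18.2833 [438.61651242 102.07523502  64.30118491] [-1.57000466e+00 -7.45967579e-06 -1.57074249e+00] [-1.24007448  1.14384402  7.30376753] 0.29014354290041666 0.0012247108854221717
```

View pics/wrist13.png

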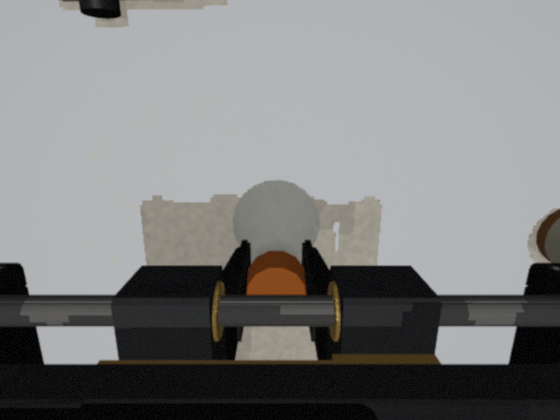

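The neck and stopper are held between the pads (opening 27.6 mm), with the foot circle at (276,225) undisturbed. Lifting gently.

move_arm:
  rows:
    - {"tx": 0, "ty": -0.6, "tz": 0, "rx": 0, "ry": 0, "rz": 0, "grip": 10}
    - {"tx": 0, "ty": -1.2, "tz": 0, "rx": 0, "ry": 0, "rz": 0, "grip": 10}
    - {"tx": 0, "ty": -2.0, "tz": 0, "rx": 0, "ry": 0, "rz": 0, "grip": 10}
    - {"tx": 0, "ty": -2.0, "tz": 0, "rx": 0, "ry": 0, "rz": 0, "grip": 10}
    - {"tx": 0, "ty": -2.0, "tz": 0, "rx": 0, "ry": 0, "rz": 0, "grip": 10}
    - {"tx": 0, "ty": -1.2, "tz": 0, "rx": 0, "ry": 0, "rz": 0, "grip": 10}
    - {"tx": 0, "ty": 0, "tz": 0, "rx": 0, "ry": 0, "rz": 0, "grip": 10}

```text
t: 18.92
eef_pos: [439.2, 102.1, 156.2]
tcp_rot: [-1.567, 0.0, -1.571]
ft_force: [-0.5, 1.0, -1.2]
opening: 0.29
```

```bash
python3 snap.py 14 scene wrist; python3 -c "
import cv2;p=cv2.imread('pics/scene14.png');cv2.imwrite('pics/s14z.png',cv2.resize(p[120:300,240:440],(667,600),interpolation=2))"
```

```text
18.9167 [439.24011544 102.14461424 156.22008828] [-1.56690290e+00  2.16511571e-04 -1.57065354e+00] [-0.52690994  1.01415654 -1.24327205] 0.2902986643183018 0.067580656901452
```

View pics/s14z.png

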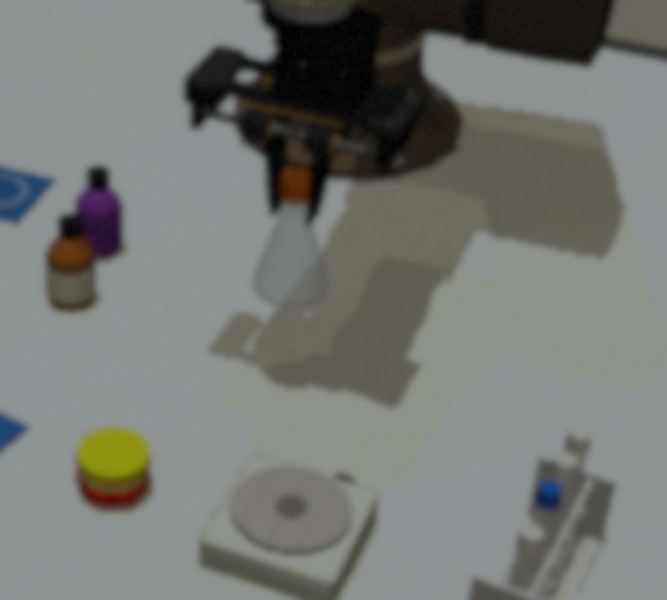

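View pics/wrist14.png

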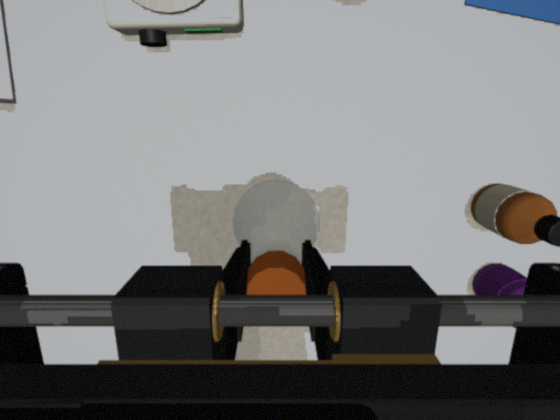

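The scene view shows the flask hanging upright, and the dishes stacked at about (114,470) in the crop. In the wrist view its foot circle hasn't moved (276,223). Carrying it to the stirrer.

move_arm:
  rows:
    - {"tx": -0.31, "ty": 0, "tz": 0.74, "rx": 0, "ry": 0, "rz": 0, "grip": 10}
    - {"tx": -0.62, "ty": 0, "tz": 1.48, "rx": 0, "ry": 0, "rz": 0, "grip": 10}
    - {"tx": -0.93, "ty": 0, "tz": 2.22, "rx": 0, "ry": 0, "rz": 0, "grip": 10}
    - {"tx": -1.08, "ty": 0, "tz": 2.59, "rx": 0, "ry": 0, "rz": 0, "grip": 10}
    - {"tx": -1.08, "ty": 0, "tz": 2.59, "rx": 0, "ry": 0, "rz": 0, "grip": 10}
    - {"tx": -1.08, "ty": 0, "tz": 2.59, "rx": 0, "ry": 0, "rz": 0, "grip": 10}
    - {"tx": -1.08, "ty": 0, "tz": 2.59, "rx": 0, "ry": 0, "rz": 0, "grip": 10}
    - {"tx": -0.93, "ty": 0, "tz": 2.22, "rx": 0, "ry": 0, "rz": 0, "grip": 10}
    - {"tx": -0.69, "ty": 0, "tz": 1.66, "rx": 0, "ry": 0, "rz": 0, "grip": 10}
    - {"tx": -0.39, "ty": 0, "tz": 0.92, "rx": 0, "ry": 0, "rz": 0, "grip": 10}

```text
t: 19.85
eef_pos: [636.1, 184.9, 151.7]
tcp_rot: [-1.573, -0.0, -1.571]
ft_force: [-0.7, 0.8, -2.6]
opening: 0.289
```

move_arm:
  rows:
    - {"tx": -0.19, "ty": 0, "tz": 0.46, "rx": 0, "ry": 0, "rz": 0, "grip": 10}
    - {"tx": 0, "ty": 0, "tz": 0, "rx": 0, "ry": 0, "rz": 0, "grip": 10}
    - {"tx": 0, "ty": 0, "tz": 0, "rx": 0, "ry": 0, "rz": 0, "grip": 10}
    - {"tx": 0, "ty": 0, "tz": 0, "rx": 0, "ry": 0, "rz": 0, "grip": 10}

```text
t: 20.18
eef_pos: [638.4, 185.6, 153.5]
tcp_rot: [-1.572, -0.0, -1.571]
ft_force: [0.2, -0.0, -1.0]
opening: 0.289
```

```bash
python3 snap.py 15 wrist scene
```

```text
20.1833 [638.35418195 185.6481138  153.45055766] [-1.57185125e+00 -3.10433080e-04 -1.57082501e+00] [ 0.24780925 -0.00739336 -0.96037508] 0.28899737000060344 0.01013769723003158
```

View pics/wrist15.png

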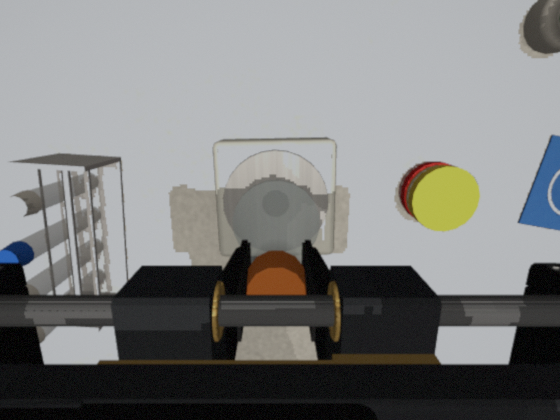

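The flask hangs over the plate centre (276,203). Lowering it.

move_arm:
  rows:
    - {"tx": 0, "ty": 0.8, "tz": 0.05, "rx": 0, "ry": 0, "rz": 0, "grip": 10}
    - {"tx": 0, "ty": 1.0, "tz": 0, "rx": 0, "ry": 0, "rz": 0, "grip": 10}
    - {"tx": 0, "ty": 1.0, "tz": 0, "rx": 0, "ry": 0, "rz": 0, "grip": 10}
    - {"tx": 0, "ty": 0.8, "tz": 0, "rx": 0, "ry": 0, "rz": 0, "grip": 10}
    - {"tx": 0, "ty": 0.5, "tz": 0, "rx": 0, "ry": 0, "rz": 0, "grip": 10}
    - {"tx": 0, "ty": 0.3, "tz": 0, "rx": 0, "ry": 0, "rz": 0, "grip": 10}
    - {"tx": 0, "ty": 0.2, "tz": 0, "rx": 0, "ry": 0, "rz": 0, "grip": 10}
    - {"tx": 0, "ty": 0, "tz": 0, "rx": 0, "ry": 0, "rz": 0, "grip": 10}
    - {"tx": 0, "ty": 0, "tz": 0, "rx": 0, "ry": 0, "rz": 0, "grip": 10}

```text
t: 21.03
eef_pos: [639.7, 185.9, 108.1]
tcp_rot: [-1.57, -0.0, -1.571]
ft_force: [0.3, -0.7, -0.7]
opening: 0.285
```

move_arm:
  rows:
    - {"tx": 0, "ty": 0.15, "tz": 0, "rx": 0, "ry": 0, "rz": 0, "grip": 10}
    - {"tx": 0, "ty": 0.1, "tz": 0, "rx": 0, "ry": 0, "rz": 0, "grip": 10}
    - {"tx": 0, "ty": 0.1, "tz": 0, "rx": 0, "ry": 0, "rz": 0, "grip": 10}
    - {"tx": 0, "ty": 0, "tz": 0, "rx": 0, "ry": 0, "rz": 0, "grip": 10}
    - {"tx": 0, "ty": 0, "tz": 0, "rx": 0, "ry": 0, "rz": 0, "grip": 10}

```text
t: 21.45
eef_pos: [639.5, 185.8, 104.4]
tcp_rot: [-1.571, -0.0, -1.571]
ft_force: [0.2, 0.0, -0.5]
opening: 0.289
```

move_arm:
  rows:
    - {"tx": 0, "ty": 0.05, "tz": 0, "rx": 0, "ry": 0, "rz": 0, "grip": 10}
    - {"tx": 0, "ty": 0.04, "tz": 0, "rx": 0, "ry": 0, "rz": 0, "grip": 10}
    - {"tx": 0, "ty": 0, "tz": 0, "rx": 0, "ry": 0, "rz": 0, "grip": 10}
    - {"tx": 0, "ty": 0, "tz": 0, "rx": 0, "ry": 0, "rz": 0, "grip": 10}

```text
t: 21.78
eef_pos: [639.8, 185.9, 104.5]
tcp_rot: [-1.57, 0.0, -1.571]
ft_force: [-1.4, -0.5, 5.9]
opening: 0.288
```

```bash
python3 snap.py 16 scene wrist; python3 -c "
import cv2;p=cv2.imread('pics/scene16.png');cv2.imwrite('pics/s16z.png',cv2.resize(p[180:320,260:420],(685,600),interpolation=2))"
```

```text
21.7833 [639.7864185  185.86213128 104.45198916] [-1.56962538e+00  8.55792154e-05 -1.57077734e+00] [-1.37482729 -0.46400889  5.92050596] 0.28788296321575707 0.0010142416420671414
```

View pics/s16z.png

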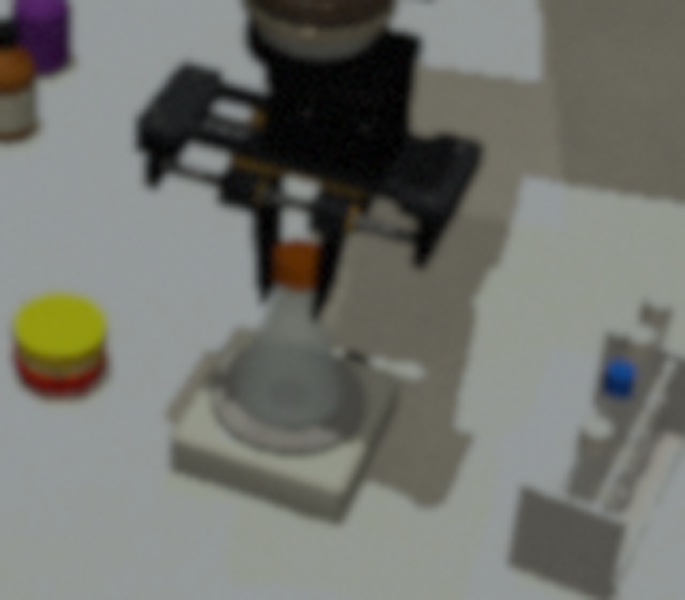

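It is in contact (+6 N) and upright on the plate. Releasing.

move_arm:
  rows:
    - {"tx": 0, "ty": 0, "tz": 0, "rx": 0, "ry": 0, "rz": 0, "grip": 60}
    - {"tx": 0, "ty": 0, "tz": 0, "rx": 0, "ry": 0, "rz": 0, "grip": 60}
    - {"tx": 0, "ty": 0, "tz": 0, "rx": 0, "ry": 0, "rz": 0, "grip": 70}
    - {"tx": 0, "ty": 0, "tz": 0, "rx": 0, "ry": 0, "rz": 0, "grip": 70}
    - {"tx": 0, "ty": -1.0, "tz": 0, "rx": 0, "ry": 0, "rz": 0, "grip": 80}
    - {"tx": 0, "ty": -2, "tz": 0, "rx": 0, "ry": 0, "rz": 0, "grip": 100}
    - {"tx": 0, "ty": -2.5, "tz": 0, "rx": 0, "ry": 0, "rz": 0, "grip": 100}
    - {"tx": 0, "ty": -2.5, "tz": 0, "rx": 0, "ry": 0, "rz": 0, "grip": 100}
    - {"tx": 0, "ty": 0, "tz": 0, "rx": 0, "ry": 0, "rz": 0, "grip": 100}

```text
t: 22.63
eef_pos: [641.4, 186.3, 189.3]
tcp_rot: [-1.563, 0.001, -1.571]
ft_force: [-0.3, -0.4, 1.6]
opening: 0.861
```

```bash
python3 snap.py 17 wrist scene; python3 circ.py wrist 17 orange 150;python3 circ.py scene 17 orange 150|head -3
```

```text
22.6333 [641.38834041 186.26706558 189.30802155] [-1.56315992e+00  1.37545393e-03 -1.57068080e+00] [-0.28875581 -0.37573915  1.63478486] 0.8609481383270704 0.078937062571311
wrist orange 1074 [276.4 233.8] fit [638.7 185.5] r 12.691212385155191 encl [638.7 185.6] cent [638.9 185.5]
```

View pics/wrist17.png

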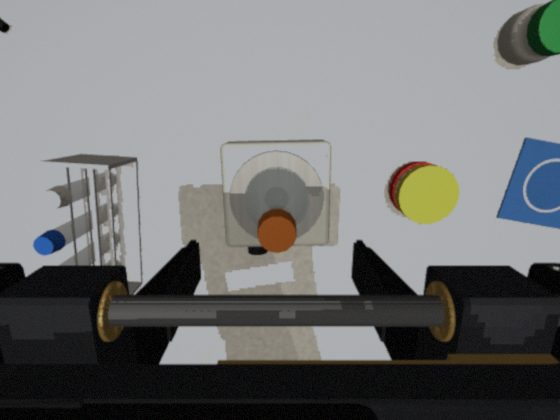

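The flask stands centred on the plate: stopper at (276,234), which is (638.7, 185.5). On to the bottle.

move_arm:
  rows:
    - {"tx": 3.03, "ty": 0, "tz": -2.11, "rx": 0, "ry": 0, "rz": 0, "grip": 100}
    - {"tx": 3.03, "ty": 0, "tz": -2.11, "rx": 0, "ry": 0, "rz": 0, "grip": 100}
    - {"tx": 3.03, "ty": 0, "tz": -2.11, "rx": 0, "ry": 0, "rz": 0, "grip": 100}
    - {"tx": 3.03, "ty": 0, "tz": -2.11, "rx": 0, "ry": 0, "rz": 0, "grip": 100}
    - {"tx": 3.03, "ty": 0, "tz": -2.11, "rx": 0, "ry": 0, "rz": 0, "grip": 100}
    - {"tx": 3.03, "ty": 0, "tz": -2.11, "rx": 0, "ry": 0, "rz": 0, "grip": 100}
    - {"tx": 3.03, "ty": 0, "tz": -2.11, "rx": 0, "ry": 0, "rz": 0, "grip": 100}
    - {"tx": 3.03, "ty": 0, "tz": -2.11, "rx": 0, "ry": 0, "rz": 0, "grip": 100}
    - {"tx": 3.03, "ty": 0, "tz": -2.11, "rx": 0, "ry": 0, "rz": 0, "grip": 100}
    - {"tx": 3.03, "ty": 0, "tz": -2.11, "rx": 0, "ry": 0, "rz": 0, "grip": 100}

```text
t: 23.57
eef_pos: [426.8, -118.0, 182.8]
tcp_rot: [-1.572, 0.001, -1.571]
ft_force: [0.8, 0.5, -0.1]
opening: 1.0
```

move_arm:
  rows:
    - {"tx": 0, "ty": 0, "tz": 0, "rx": 0, "ry": 0, "rz": 0, "grip": 100}
    - {"tx": 0, "ty": 0, "tz": 0, "rx": 0, "ry": 0, "rz": 0, "grip": 100}
    - {"tx": 0, "ty": 0, "tz": 0, "rx": 0, "ry": 0, "rz": 0, "grip": 100}

```text
t: 23.82
eef_pos: [428.5, -117.0, 183.2]
tcp_rot: [-1.571, 0.0, -1.572]
ft_force: [0.5, 0.3, -0.1]
opening: 1.003
```

```bash
python3 snap.py 18 wrist; python3 - <<'E'
from h import *; import pickle
np.set_printoptions(precision=1,suppress=True)
c=pickle.load(open("pics/wrist18.pkl","rb")); d=np.load("pics/wrist18.npy")
v,u=np.mgrid[100:265,190:370]; P=withdepth(c,np.c_[u.ravel(),v.ravel()],d[100:265,190:370].ravel())
for lo,hi in ((84,100),(10,60),(60,75)):
    q=P[(P[:,2]>lo)&(P[:,2]<hi)]; print(len(q),q.mean(0),q.min(0),q.max(0),cv2.minEnclosingCircle(q[:,:2].astype(np.float32)) if len(q) else 0)
E
```

```text
23.8167 [ 428.54901196 -116.99852347  183.18355139] [-1.57133867e+00  3.78091581e-04 -1.57170416e+00] [ 0.45138548  0.27795693 -0.11733621] 1.0030348549463681 0.02888782693122204
543 [ 428.7 -116.5   89.8] [ 417.2 -127.6   84.1] [ 439.2 -105.8   92.4] ((428.18939208984375, -116.58911895751953), 11.040616989135742)
1361 [ 404.3 -122.8   41.7] [ 348.9 -153.4   10. ] [451.4 -93.4  59.9] ((399.31024169921875, -130.34825134277344), 55.28630447387695)
739 [ 434.3 -116.8   64.5] [ 411.1 -135.9   60. ] [447.6 -97.4  72.8] ((428.3448181152344, -116.61007690429688), 19.65399169921875)
```

View pics/wrist18.png

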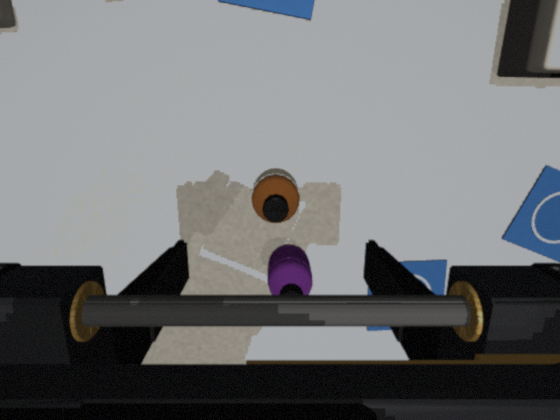

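The bottle is centred between the fingers (276,195), at (428.3, -116.6). The purple one is clear behind it (290,270).

move_arm:
  rows:
    - {"tx": -0.02, "ty": 2.8, "tz": 0, "rx": 0, "ry": 0, "rz": 0, "grip": 100}
    - {"tx": 0, "ty": 3.0, "tz": 0, "rx": 0, "ry": 0, "rz": 0, "grip": 95}
    - {"tx": 0, "ty": 3.0, "tz": 0, "rx": 0, "ry": 0, "rz": 0, "grip": 90}
    - {"tx": 0, "ty": 2.8, "tz": 0, "rx": 0, "ry": 0, "rz": 0, "grip": 85}
    - {"tx": 0, "ty": 2.0, "tz": 0, "rx": 0, "ry": 0, "rz": 0, "grip": 80}
    - {"tx": 0, "ty": 1.4, "tz": 0, "rx": 0, "ry": 0, "rz": 0, "grip": 75}
    - {"tx": 0, "ty": 0.8, "tz": 0, "rx": 0, "ry": 0, "rz": 0, "grip": 75}
    - {"tx": 0, "ty": 0.5, "tz": 0, "rx": 0, "ry": 0, "rz": 0, "grip": 75}
    - {"tx": 0, "ty": 0, "tz": 0, "rx": 0, "ry": 0, "rz": 0, "grip": 75}

```text
t: 24.62
eef_pos: [428.6, -116.3, 19.9]
tcp_rot: [-1.572, 0.0, -1.57]
ft_force: [-1.0, 0.0, -0.6]
opening: 0.752
```

move_arm:
  rows:
    - {"tx": 0, "ty": 0, "tz": 0, "rx": 0, "ry": 0, "rz": 0, "grip": 20}
    - {"tx": 0, "ty": 0, "tz": 0, "rx": 0, "ry": 0, "rz": 0, "grip": 20}
    - {"tx": 0, "ty": 0, "tz": 0, "rx": 0, "ry": 0, "rz": 0, "grip": 20}
    - {"tx": 0, "ty": 0, "tz": 0, "rx": 0, "ry": 0, "rz": 0, "grip": 20}
    - {"tx": 0, "ty": 0, "tz": 0, "rx": 0, "ry": 0, "rz": 0, "grip": 20}
    - {"tx": 0, "ty": 0, "tz": 0, "rx": 0, "ry": 0, "rz": 0, "grip": 20}
    - {"tx": 0, "ty": 0, "tz": 0, "rx": 0, "ry": 0, "rz": 0, "grip": 20}

```text
t: 25.2
eef_pos: [428.7, -117.1, 21.0]
tcp_rot: [-1.57, -0.0, -1.571]
ft_force: [-0.8, 0.6, 6.3]
opening: 0.477
```

```bash
python3 snap.py 19 wrist
```

```text
25.2 [ 428.7349755  -117.07198618   21.01011606] [-1.56992003e+00 -4.13291497e-04 -1.57094072e+00] [-0.77387748  0.58676131  6.33615923] 0.47674865151286283 0.0020587492556816494
```

View pics/wrist19.png

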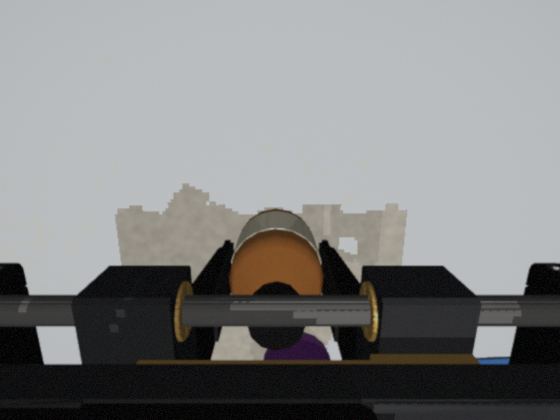

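The bottle is gripped (45 mm opening). Lifting it and carrying it to the pad.

move_arm:
  rows:
    - {"tx": 0, "ty": -0.6, "tz": 0, "rx": 0, "ry": 0, "rz": 0, "grip": 20}
    - {"tx": 0, "ty": -1.2, "tz": 0, "rx": 0, "ry": 0, "rz": 0, "grip": 20}
    - {"tx": 0, "ty": -1.8, "tz": 0, "rx": 0, "ry": 0, "rz": 0, "grip": 20}
    - {"tx": 0, "ty": -1.4, "tz": 0.8, "rx": 0, "ry": 0, "rz": 0, "grip": 20}
    - {"tx": -0.05, "ty": 0, "tz": 1.6, "rx": 0, "ry": 0, "rz": 0, "grip": 20}
    - {"tx": -0.05, "ty": 0, "tz": 2.4, "rx": 0, "ry": 0, "rz": 0, "grip": 20}
    - {"tx": -0.05, "ty": 0, "tz": 2.8, "rx": 0, "ry": 0, "rz": 0, "grip": 20}
    - {"tx": -0.05, "ty": 0, "tz": 2.8, "rx": 0, "ry": 0, "rz": 0, "grip": 20}

```text
t: 25.92
eef_pos: [533.4, -114.9, 71.2]
tcp_rot: [-1.571, -0.0, -1.571]
ft_force: [0.3, -0.6, -1.9]
opening: 0.476
```

move_arm:
  rows:
    - {"tx": -0.05, "ty": 0, "tz": 2.8, "rx": 0, "ry": 0, "rz": 0, "grip": 20}
    - {"tx": 0, "ty": 0, "tz": 2.8, "rx": 0, "ry": 0, "rz": 0, "grip": 20}
    - {"tx": 0, "ty": 0, "tz": 2.4, "rx": 0, "ry": 0, "rz": 0, "grip": 20}
    - {"tx": 0, "ty": 0, "tz": 1.8, "rx": 0, "ry": 0, "rz": 0, "grip": 20}
    - {"tx": 0, "ty": 0, "tz": 1.0, "rx": 0, "ry": 0, "rz": 0, "grip": 20}
    - {"tx": 0, "ty": 0, "tz": 0.35, "rx": 0, "ry": 0, "rz": 0, "grip": 20}
    - {"tx": 0, "ty": 0, "tz": 0, "rx": 0, "ry": 0, "rz": 0, "grip": 20}
    - {"tx": 0, "ty": 0, "tz": 0, "rx": 0, "ry": 0, "rz": 0, "grip": 20}

```text
t: 26.58
eef_pos: [643.2, -114.4, 70.4]
tcp_rot: [-1.572, 0.0, -1.571]
ft_force: [-0.4, -0.2, -1.7]
opening: 0.477
```

```bash
python3 snap.py 20 wrist
```

```text
26.5833 [ 643.2278883  -114.38648591   70.44439169] [-1.57172191e+00  1.31595894e-04 -1.57079455e+00] [-0.4274413  -0.16823528 -1.65342455] 0.47716788385837217 0.008896738141684813
```

View pics/wrist20.png

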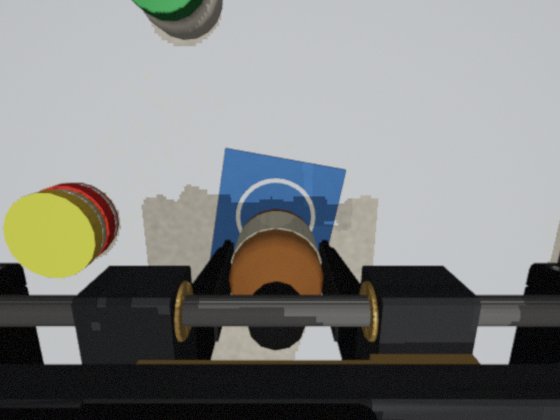

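The bottle is over the pad and ring (276,215), and the dish stack (55,232) is clear of the fingers. Lowering it.

move_arm:
  rows:
    - {"tx": 0, "ty": 0.8, "tz": 0.05, "rx": 0, "ry": 0, "rz": 0, "grip": 20}
    - {"tx": 0, "ty": 1.0, "tz": 0, "rx": 0, "ry": 0, "rz": 0, "grip": 20}
    - {"tx": 0, "ty": 1.0, "tz": 0, "rx": 0, "ry": 0, "rz": 0, "grip": 20}
    - {"tx": 0, "ty": 0.7, "tz": 0, "rx": 0, "ry": 0, "rz": 0, "grip": 20}
    - {"tx": 0, "ty": 0.4, "tz": 0, "rx": 0, "ry": 0, "rz": 0, "grip": 20}
    - {"tx": 0, "ty": 0.3, "tz": 0, "rx": 0, "ry": 0, "rz": 0, "grip": 20}
    - {"tx": 0, "ty": 0.2, "tz": 0, "rx": 0, "ry": 0, "rz": 0, "grip": 20}
    - {"tx": 0, "ty": 0, "tz": 0, "rx": 0, "ry": 0, "rz": 0, "grip": 20}

```text
t: 27.3
eef_pos: [644.4, -114.4, 26.2]
tcp_rot: [-1.571, 0.0, -1.571]
ft_force: [0.8, -0.1, -1.3]
opening: 0.475
```

move_arm:
  rows:
    - {"tx": 0, "ty": 0.08, "tz": 0, "rx": 0, "ry": 0, "rz": 0, "grip": 20}
    - {"tx": 0, "ty": 0.08, "tz": 0, "rx": 0, "ry": 0, "rz": 0, "grip": 20}
    - {"tx": 0, "ty": 0, "tz": 0, "rx": 0, "ry": 0, "rz": 0, "grip": 20}
    - {"tx": 0, "ty": 0, "tz": 0, "rx": 0, "ry": 0, "rz": 0, "grip": 20}

```text
t: 27.63
eef_pos: [644.6, -114.5, 25.1]
tcp_rot: [-1.57, -0.0, -1.571]
ft_force: [-0.8, -0.9, -1.2]
opening: 0.478
```

move_arm:
  rows:
    - {"tx": 0, "ty": 0.07, "tz": 0, "rx": 0, "ry": 0, "rz": 0, "grip": 20}
    - {"tx": 0, "ty": 0.07, "tz": 0, "rx": 0, "ry": 0, "rz": 0, "grip": 20}
    - {"tx": 0, "ty": 0, "tz": 0, "rx": 0, "ry": 0, "rz": 0, "grip": 20}
    - {"tx": 0, "ty": 0, "tz": 0, "rx": 0, "ry": 0, "rz": 0, "grip": 20}

```text
t: 27.97
eef_pos: [644.7, -114.5, 24.1]
tcp_rot: [-1.57, -0.0, -1.571]
ft_force: [-1.8, 0.3, 5.4]
opening: 0.478
```

Contact (+5.4 N). Releasing and retreating upward.

move_arm:
  rows:
    - {"tx": 0, "ty": 0, "tz": 0, "rx": 0, "ry": 0, "rz": 0, "grip": 75}
    - {"tx": 0, "ty": 0, "tz": 0, "rx": 0, "ry": 0, "rz": 0, "grip": 75}
    - {"tx": 0, "ty": 0, "tz": 0, "rx": 0, "ry": 0, "rz": 0, "grip": 75}
    - {"tx": 0, "ty": 0, "tz": 0, "rx": 0, "ry": 0, "rz": 0, "grip": 75}
    - {"tx": 0, "ty": -1.5, "tz": 0, "rx": 0, "ry": 0, "rz": 0, "grip": 80}
    - {"tx": 0, "ty": -2.5, "tz": 0, "rx": 0, "ry": 0, "rz": 0, "grip": 85}
    - {"tx": 0, "ty": -3.5, "tz": 0, "rx": 0, "ry": 0, "rz": 0, "grip": 90}
    - {"tx": 0, "ty": -3.5, "tz": 0, "rx": 0, "ry": 0, "rz": 0, "grip": 90}
    - {"tx": 0, "ty": -3.5, "tz": 0, "rx": 0, "ry": 0, "rz": 0, "grip": 90}
    - {"tx": 0, "ty": -3.5, "tz": 0, "rx": 0, "ry": 0, "rz": 0, "grip": 90}

```text
t: 28.8
eef_pos: [644.2, -114.4, 205.2]
tcp_rot: [-1.571, -0.0, -1.571]
ft_force: [0.1, -0.1, 0.2]
opening: 0.898
```

move_arm:
  rows:
    - {"tx": -2.5, "ty": -2.8, "tz": -1.5, "rx": 0, "ry": 0, "rz": 0, "grip": 90}
    - {"tx": -2.5, "ty": -2.8, "tz": -1.5, "rx": 0, "ry": 0, "rz": 0, "grip": 90}
    - {"tx": -2.5, "ty": -2.8, "tz": -1.5, "rx": 0, "ry": 0, "rz": 0, "grip": 90}
    - {"tx": -2.5, "ty": -2.8, "tz": -1.5, "rx": 0, "ry": 0, "rz": 0, "grip": 90}
    - {"tx": -2.5, "ty": 0, "tz": -1.5, "rx": 0, "ry": 0, "rz": 0, "grip": 90}
    - {"tx": 0, "ty": 0, "tz": 0, "rx": 0, "ry": 0, "rz": 0, "grip": 90}
    - {"tx": 0, "ty": 0, "tz": 0, "rx": 0, "ry": 0, "rz": 0, "grip": 90}
    - {"tx": 0, "ty": 0, "tz": 0, "rx": 0, "ry": 0, "rz": 0, "grip": 90}
    - {"tx": 0, "ty": 0, "tz": 0, "rx": 0, "ry": 0, "rz": 0, "grip": 90}

```text
t: 29.55
eef_pos: [569.8, 9.9, 314.8]
tcp_rot: [-1.572, -0.0, -1.572]
ft_force: [0.2, -0.4, 0.8]
opening: 0.9
```

```bash
python3 snap.py 21 wrist scene top; python3 circ.py wrist 21 yellow 40; python3 circ.py wrist 21 orange 150; python3 - <<'E'
from h import *; import pickle
np.set_printoptions(precision=1,suppress=True)
c=pickle.load(open("pics/wrist21.pkl","rb")); d=np.load("pics/wrist21.npy")
v,u=np.mgrid[0:262,0:560]; P=withdepth(c,np.c_[u.ravel(),v.ravel()],d[:262].ravel())
for n,cx,cy,lo,hi in (("cap",644,-114,85,105),("plate+flasktop",639,185.5,145,160),("yellowtop",642,35,36,50)):
    q=P[(P[:,2]>lo)&(P[:,2]<hi)&(abs(P[:,0]-cx)<60)&(abs(P[:,1]-cy)<60)]
    if len(q): print(n,len(q),q.mean(0),cv2.minEnclosingCircle(q[:,:2].astype(np.float32)))
p=cv2.imread('pics/scene21.png');cv2.imwrite('pics/s21z.png',cv2.resize(p[160:320,130:440],None,fx=2.5,fy=2.5,interpolation=2))
E
```

```text
29.55 [569.82692015   9.85762649 314.84339432] [-1.57172945e+00 -8.35799295e-05 -1.57150899e+00] [ 0.18393379 -0.43668474  0.79457381] 0.8997856547447087 0.006458074406197103
wrist yellow 1566 [256.4 118.1] fit [641.2  34.3] r 27.757379103814817 encl [641.5  34.3] cent [641.8  34.2]
wrist orange 313 [372.  109.2] fit [647.9 -87.9] r 11.723722282069364 encl [646.9 -88.5] cent [650.6 -84.3]
wrist orange 558 [ 97.6 122.2] fit [638.7 184. ] r 12.51227893908935 encl [638.8 184.1] cent [638.9 184.1]
cap 325 [ 643.9 -113.5   92.7] ((643.7922973632812, -114.26768493652344), 11.215900421142578)
plate+flasktop 647 [639.1 184.2 149.7] ((638.9306640625, 185.09539794921875), 13.601529121398926)
yellowtop 1720 [642.6  34.5  40. ] ((642.2167358398438, 34.5105094909668), 29.82886505126953)
```

View pics/wrist21.png

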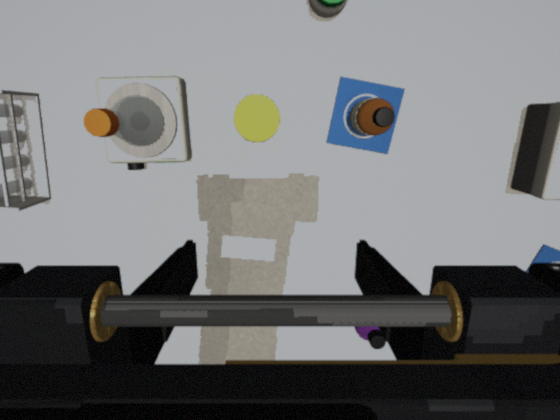

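View pics/s21z.png

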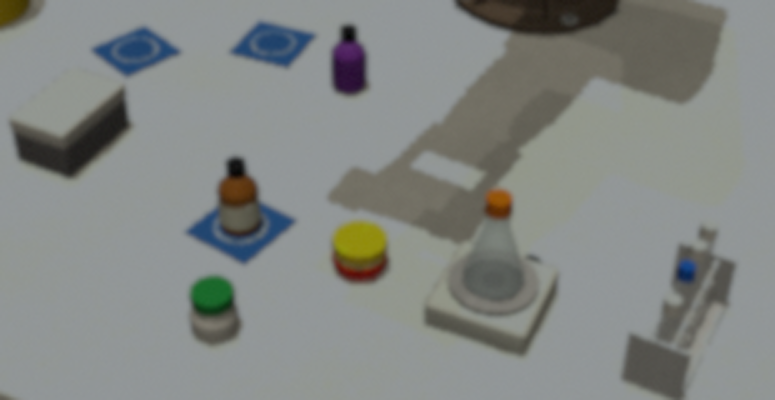

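Both views show everything placed and upright: flask on the plate (140,120 in the wrist view), dish stack (257,118), bottle on the ring (372,116). The rack and tip box look undisturbed and the gripper is clear. Handing in.

```bash
python3 -c "
from cell import env
print(env.job_done())"
```

```text
the job is handed in; nothing more can be done
None
```

The bench is laid out as asked, and I handed the job in at about 30 s on the robot's clock. All items stood upright, and the gripper was clear of everything. No verdict came back.

Last camera measurements, x and y in mm:

| Item | Measured | Target | Offset |
|---|---|---|---|
| Flask on the stirrer plate | (638.9, 185.1), top 149.7 high | plate centre (638.7, 185.6) | under 1 mm |
| Bottle on the far pad | (643.8, -114.3), top about 93 high | pad centre (644.0, -114.3) | under 1 mm |
| Red dish on the bench | (642.8, 34.6) | midpoint (641.4, 35.6) | about 2 mm |
| Yellow dish on the red one | (642.2, 34.5), top 40.0 high | red dish centre (642.8, 34.6) | under 1 mm |

The red dish was measured before the yellow one went on top, which hides it from above.

- **Rack and tip box:** I never worked near the tube rack or the tip box. They looked undisturbed in the final pictures, but I did not measure them.
- **Disagreement:** the fingertips sat about 30 mm higher than the TCP reading and the stated tool geometry imply. My first attempt on the red dish therefore closed in the air above it, without touching anything. I measured the offset in the wrist depth image and allowed for it in every grasp after that.

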